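# Throw the over-centre clamp with the extension bar

## Robot

A 6-joint arm with a two-finger parallel gripper is mounted at the origin on the work surface; the furniture and walls round the work are solid. World frame = base frame: x ahead of the robot, y to its left, z up, the work surface at z = 0. Lengths are in m, angles in rad, forces in N, time in s.
With the tool pointing down it reaches from about 0.325 to 0.9 m from the base axis. Payload 6.1 kg.
Tool frame: the origin (TCP) lies midway between the tips of the shut fingers; the grasp point (between the pads) lies 19 mm behind it; z points along the fingers, y is the direction in which the jaws open and shut (so a half turn about z gives the same grasp; the last joint's range is limited). The gripper opens to 87 mm and grips with 3 to 60 N. Pads are 19 mm wide; open, the fingers measure 117 mm over their backs; the gripper's body (75 mm by 190 mm) begins 51 mm behind the grasp point.
Start: joints at [0.994, 0.22, 1.526, -0, 1.395, -0.126], TCP at [0.272, 0.563, 0.223] pointing down, gripper open.
Joint ranges: [-2.98, 2.98], [-0.91, 2.08], [0.09, 2.57], [-1.24, 4.39], [0.2, 2.65], [-2.68, 2.68]. Speed limits (rad/s): [2.57, 2.57, 3.01, 3.14, 3.14, 3.14].

## Interface

Orientations are given as a rotation vector (axis times angle).
In Python, from cell import bot, cams gives the robot as it stands. The module is installed in compiled form; this text tells all that it offers.
- The arm moves only by the tool send_rows, never from a script. Its argument "increments" is a list of rows, each a list of 2 entries, a list of its own where there are three numbers: the shift along the tool's x, y, z in m, then the turn about the tool's z in degrees. In form: [[[x, y, z], turn], ...]. A call has 1 to 8 rows; each row shifts and turns the commanded pose from where the row before left it, along the tool's axes as they then stand; what a row does not reach is not made up. A row lasts 1/8 s, in which the tool goes at most 62.5 mm and 10.7 degrees, less where a joint would pass 70% of its speed; a pose out of reach is approached as far as the arm can. A call is refused whole if a number of a shift passes 0.0625 or a number of a turn 10.7, either way. A call with a gripper value outside its range is refused whole. "grip" is the opening, from 0 (shut) to 1 (fully open), set as the call begins (left out, the last holds). The fingers move at their own pace and stop on an object; "grip_force" is the grip in N (left out, the last holds). Time passes only in rows, so rows that do not move let the fingers close. It gives the time, the measured TCP pose, the force and the opening at its end, in the units of the state.
- bot.get_obs(): the state, without advancing time (a new reading comes with each control period).
- cams.grab_frame(name): name is "scene" or "side" or "wrist"; returns a dict with "color" (480x640x3 uint8, blue, green, red), "fx", "fy", "cx", "cy" (pixels), "rvec" (rotation vector, rad) and "tvec" (3), from world to camera coordinates, as OpenCV has them. Camera axes: x right, y down, z forward; pixel columns grow to the right and rows downward; lengths in m; the calibration is good to about 2 mm. A picture is of the moment at which its call begins. There is no depth.
- bot.hand_in(): hands the job in, once; it reports no verdict.
The state is a dict: "clock": time; "joint_positions": joint angles; "qd": joint speeds; "joint_efforts": joint torques, N m; "ee_pos": TCP position; "ee_rot": TCP orientation; "ft_force": force on the tool from outside, world axes, zero at the start; "torque": the same for the moment, N m; "grip_width": finger opening in m.
Only numpy, scipy, OpenCV 4.12 (cv2) and the standard library are available. Lean on these libraries where they do the work, as an engineer would, in place of code of your own. Each camera call takes 0.05 s, during which the arm holds its last target.

## Task

Clamp the valve block: take the square extension bar from its wooden cradle, slip it right onto the stub of the red clamp lever, and swing the lever clockwise over its dead point, never touching the lever itself with the gripper. Keep hold of the bar and ease the lever onto its stop, neither letting it snap over nor forcing it hard against the stop. Then draw the bar off, lay it back in its cradle, and leave everything else where it stands.

Things in the scene. Friction and masses are not known exactly. Their poses are not given: they have to be found in the camera images.
- clamp: the fixture: dark base plate 220 x 110 x 12 mm, blue clamp housing, dark fence. Origin on the bench under the lever pivot; x points from pivot to valve block, z up. Its blue stop block (16 x 22 mm, top at 95 mm) stands at x = -28 mm, y = 33 to 55 mm; the stop screw in it is set differently each time, setting not given; on the stop, more than about 5 N sideways at the bar's middle is too much
- clamp_lever: red lever with steel stub. Origin on its vertical pivot, 75 mm above the bench at the stub's mid height; x axis outward along the stub, z up. It turns level, clockwise from above. Fully open its x points -2.09 rad from the clamp's x; it starts 0 to 0.15 rad past that. Travel (from fully open) ends on the stop screw, somewhere from 1.05 to 1.5 rad
- lever_collar (a point): face of the steel collar against which a fully fitted bar comes to rest, on the stub's axis 45 mm from the pivot; the round stub is 14 mm thick from here and goes on outward 55 mm
- stub_tip (a point): free end of the stub, on its axis 100 mm from the pivot; the last 15 mm taper to 6 mm
- clamp_pad: black rubber pad, 30 mm across, pushed onto the valve block as the lever is thrown; origin at the middle of its back, 40 mm above the bench. A spring in the clamp resists the lever with up to 1.1 N m (most near 0.7 rad of travel), nothing at the dead point (1.0 rad), then drives the lever on (up to 1.1 N m) until the stop screw holds it
- block: the valve block, an aluminium block 46 x 60 x 72 mm with a brass port, standing loose on the base plate between pad and fence; origin at its underside
- bar_center (a point): middle of the extension bar, where to grip it: a square steel tube 25 x 25 x 200 mm, 0.3 kg, orange band round the middle; x axis along the bar towards the open socket end, z up
- bar_mouth (a point): middle of the bar's open mouth, 100 mm from its centre; socket 17 x 17 mm inside, 70 mm deep, so that it has 1.5 mm of play each way on the stub
- cradle_bed (a point): where the bar's centre lies when it rests in the wooden cradle, 40 mm above the bench; x axis the way the bar's mouth points. Two saddles at 72 mm either side of the middle, 18 mm wide, 32 mm between their cheeks, cheek tops 44 mm above the bench; cradle base 190 x 70 x 6 mm
- can_oil: metal can, 58 mm across, 103 mm tall, a bystander; origin under its centre
- tape_measure: yellow tape measure, a bystander; origin at its underside
- pliers_red: red pliers, a bystander; origin at the underside
- tape_electrical: roll of black tape, a bystander; origin at its underside

How it is judged:
On the way, in this order (a step that is already met when the one before it is completed fails the run):
1. the bar is fully fitted on the stub (distance between bar_mouth and lever_collar below 0.012 m and angle between the x axis of bar_mouth and the x axis of clamp_lever, either way round below 0.15 rad), for 0.2 s.
2. the lever, with the bar still on it, rests on its stop (contact force between clamp_lever and clamp above 5 N and distance between bar_mouth and lever_collar below 0.025 m), for 0.2 s.
At the end, for the whole second after the job is handed in: the lever rests on its stop screw (over 5 N) past the dead point, the pad holds the valve block (over 2 N), and the bar lies still in its cradle, its centre within 20 mm of the bed's middle and within 0.1 rad of its line (contact force between clamp_lever and clamp above 5 N and contact force between clamp_pad and block above 2 N and distance between bar_center and cradle_bed below 0.02 m and angle between the x axis of bar_center and the x axis of cradle_bed, either way round below 0.1 rad and linear speed of bar below 0.02 m/s); the robot touches nothing.
It fails at once if the gripper or arm touches the lever with more than 3 N (contact force between any of the fingers, the arm and clamp_lever above 3 N).
It fails at once if the lever snaps over (faster than 1.5 rad/s) (angular speed of clamp_lever above 1.5 rad/s).
It fails at once if the lever is forced against its stop with more than 55 N (contact force between clamp_lever and clamp above 55 N).
It fails at once if the valve block is knocked over (angle between block's own z axis and vertical above 0.2 rad).
It fails at once if a bystander is moved by more than 30 mm (distance of any of can_oil, tape_measure, pliers_red, tape_electrical from where it was at the start of the episode above 0.03 m).
It also fails if it takes over 72 s, if anything falls off the work surface, if the arm or the gripper's body presses on something with over 40 N, if the wrist force passes 120 N, or if a joint passes its speed limit or range.

## Working session

There is one attempt and no reset: what is moved stays moved. The work goes in short steps, Python scripts to look and compute and a tool call to move; the robot and the scene stay as the last step left them, time stands still between calls to the robot, and variables do not carry over. Pictures are saved under pics/ and viewed, and the job is handed in when it is done.

Besides the shell and the picture viewer there is one more tool, called after "Emit:" by a JSON object that holds its "method" and its "body". send_rows: Moves the arm, as the interface text tells. Its arguments: {"type":"object","properties":{"increments":{"type":"array","items":{"type":"array"}},"grip":{"type":"number"},"grip_force":{"type":"number"}},"required":["increments"]}

```bash
mkdir -p pics; python3 - <<'E'
from cell import bot, cams
import cv2, numpy as np
print(bot.get_obs())
for n in ["scene","side","wrist"]:
    f=cams.grab_frame(n); cv2.imwrite(f"pics/{n}0.png",f["color"])
    R=cv2.Rodrigues(np.array(f["rvec"],float))[0]; print(n,f["fx"],f["fy"],f["cx"],f["cy"],(-R.T@np.array(f["tvec"]).ravel()).round(3),R[2].round(3))
E
ls
```

```text
{'clock': 0.0, 'joint_positions': array([ 9.93892774e-01,  2.21222790e-01,  1.52762302e+00, -1.47311102e-05,
        1.39467141e+00, -1.26107010e-01]), 'qd': array([ 4.96727187e-04,  1.02912156e-04,  3.00210705e-05,  4.17795885e-04,
       -3.23568594e-04, -1.21493137e-03]), 'joint_efforts': array([ 5.20155536e-04, -4.94635963e+01, -3.87364411e+01,  6.98697218e-02,
        5.76986570e-02, -1.49134139e-04]), 'ee_pos': array([0.27197387, 0.56203497, 0.22143301]), 'ee_rot': array([-7.01979605e-01, -3.06149365e+00,  2.84550767e-03]), 'ft_force': array([0.01522421, 0.1337045 , 0.44640558]), 'torque': array([-0.00355314, -0.04445464,  0.00372382]), 'grip_width': 0.08713676058328217}
scene 517.169762487516 517.169762487516 317.70634441935766 238.18067844683063 [-0.248  0.925  0.648] [ 0.574 -0.704 -0.419]
side 503.76133247584863 503.76133247584863 326.2809790736026 237.18171135045696 [-0.09  -0.261  0.947] [ 0.567  0.184 -0.803]
wrist 429.7171029017589 429.7171029017589 325.67679513619083 238.94225474078203 [0.196 0.6   0.385] [ 0.272 -0.132 -0.953]
pics
```

View pics/scene0.png

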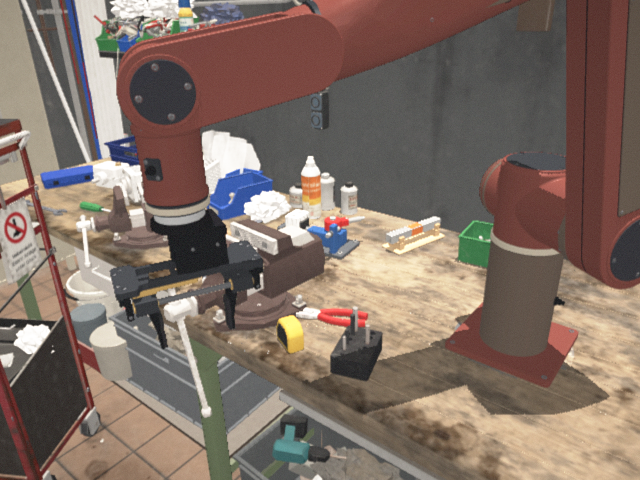

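View pics/side0.png

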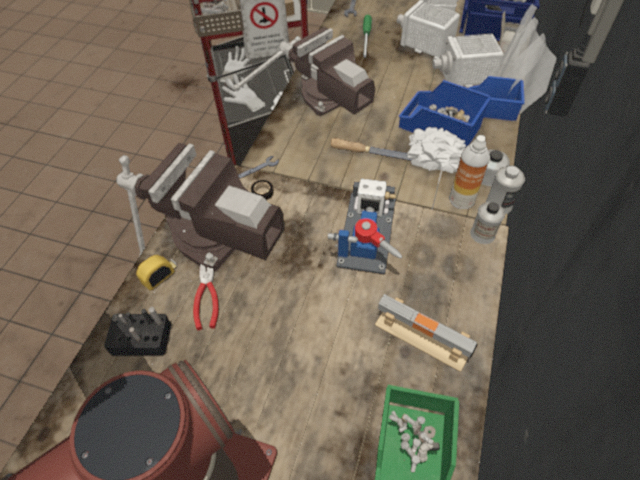

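View pics/wrist0.png

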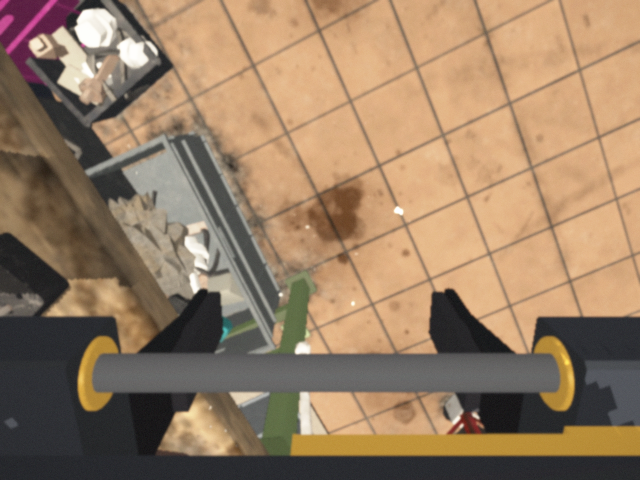

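The side view shows the clamp near (368,235), with the stub pointing to (400,255), and the bar in its cradle near (425,325). I'll zoom in on both.

```bash
cat > h.py <<'E'
import cv2, numpy as np
from cell import bot, cams
def load(n):
    f=cams.grab_frame(n); f["R"]=cv2.Rodrigues(np.array(f["rvec"],float))[0]; f["t"]=np.array(f["tvec"],float).ravel()
    f["C"]=-f["R"].T@f["t"]; return f
def ray(f,u,v):
    return f["R"].T@np.array([(u-f["cx"])/f["fx"],(v-f["cy"])/f["fy"],1.])
def onz(f,u,v,z):
    d=ray(f,u,v); return f["C"]+d*(z-f["C"][2])/d[2]
def proj(f,p):
    c=f["R"]@np.asarray(p,float)+f["t"]; return np.array([f["fx"]*c[0]/c[2]+f["cx"],f["fy"]*c[1]/c[2]+f["cy"]])
def crop(f,name,x0,y0,w,h,s):
    cv2.imwrite(name,cv2.resize(f["color"][y0:y0+h,x0:x0+w],None,fx=s,fy=s,interpolation=cv2.INTER_CUBIC))
E
python3 - <<'E'
from h import *
f=load("side"); crop(f,"pics/s1.png",310,160,180,220,2.7*1.0)
crop(f,"pics/s2.png",325,170,90,110,5.4)
g=load("scene"); crop(g,"pics/c1.png",300,200,160,90,5)
for u,v in [(391,309),(470,348),(426,324)]: print(onz(f,u,v,.0525).round(3))
for u,v in [(366,228),(400,255),(373,190)]: print(onz(f,u,v,.075).round(3))
E
```

```text
[ 0.408 -0.232  0.052]
[ 0.37  -0.394  0.052]
[ 0.396 -0.305  0.052]
[ 0.575 -0.136  0.075]
[ 0.526 -0.223  0.075]
[ 0.687 -0.124  0.075]
```

View pics/s1.png

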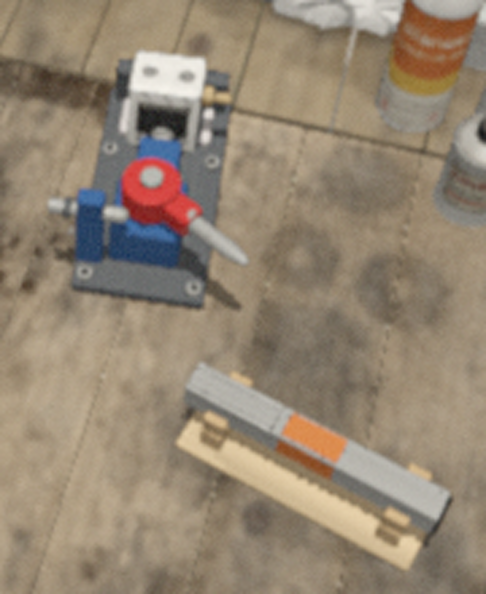

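View pics/s2.png

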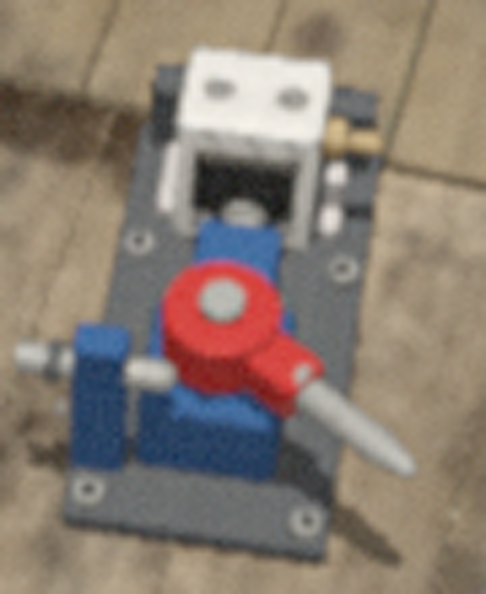

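View pics/c1.png

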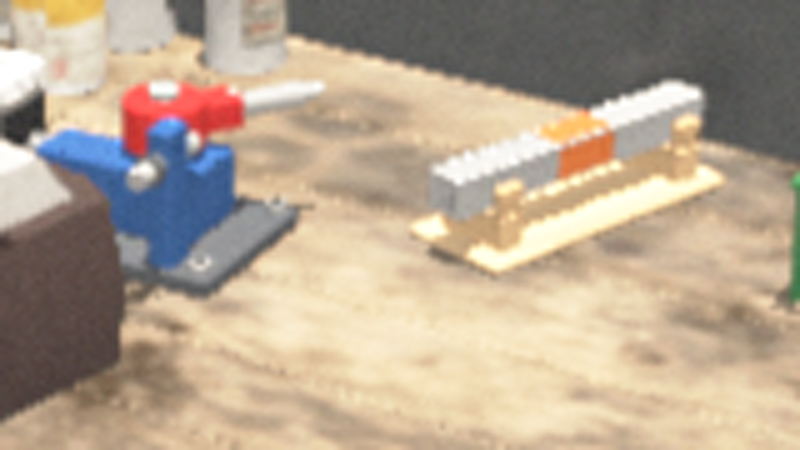

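```bash
python3 - <<'E'
from h import *
f=load("side"); g=load("scene")
def z(f,x,y,w,h,s): return cv2.resize(f["color"][y:y+h,x:x+w],None,fx=s,fy=s,interpolation=cv2.INTER_CUBIC)
a=z(f,372,292,30,30,12); b=z(f,452,335,30,30,12)
c=z(g,382,225,30,30,12); 
cv2.imwrite("pics/ends.png",cv2.resize(np.hstack([a,b,c]),(795,265)))
E
```

```text
(no output)
```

View pics/ends.png

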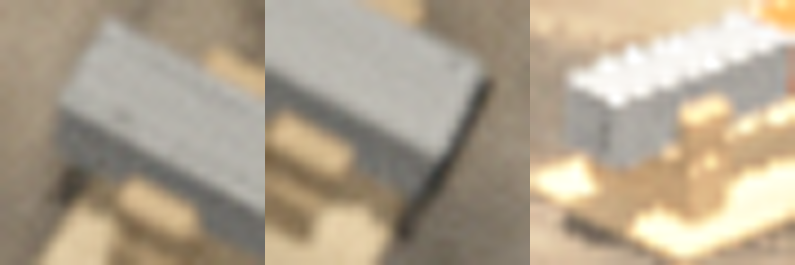

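```bash
python3 - <<'E'
from h import *
o=bot.get_obs(); R=cv2.Rodrigues(o["ee_rot"])[0]; print(R.round(3)); print("tool x heading",np.arctan2(R[1,0],R[0,0]),o["joint_positions"].round(3))
f=load("side"); im=f["color"]; hsv=cv2.cvtColor(im,cv2.COLOR_BGR2HSV)
# orange band top
roi=np.zeros(im.shape[:2],np.uint8); roi[295:360,375:480]=255
m=cv2.inRange(hsv,(3,150,150),(18,255,255))&roi; ys,xs=np.nonzero(m); print("orange",len(xs),xs.mean(),ys.mean())
# red lever hub
m=cv2.inRange(hsv,(170,120,60),(180,255,255))|cv2.inRange(hsv,(0,120,60),(4,255,255)); m[:200]=0;m[260:]=0;m[:,:340]=0;m[:,420:]=0
ys,xs=np.nonzero(m);print("red",xs.min(),xs.max(),ys.min(),ys.max())
# bar corners in s1 crop px/2.7+offset
P=lambda u,v:(310+u/2.7,160+v/2.7)
for n,(u,v),z in [("LT",(204,363),.0525),("LB",(188,388),.0525),("RT",(450,494),.0525),("RB",(432,525),.0525),
  ("plateBL",(73,288),.012),("plateBR",(203,306),.012),("plateTL",(121,60),.012),("plateTR",(230,72),.012),
  ("blkTL",(133,53),.084),("blkTR",(206,57),.084),("blkBL",(128,84),.084),("blkBR",(202,92),.084)]:
    print(n,onz(f,*P(u,v),z).round(4))
Q=lambda u,v:(325+u/5.4,170+v/5.4)
for n,(u,v),z in [("tip",(408,468),.075),("screwcap",(223,299),.095),("collar",(305,385),.075)]: print(n,onz(f,*Q(u,v),z).round(4))
print("can", onz(f,488,238,0))
E
```

```text
[[-0.9    0.436 -0.   ]
 [ 0.436  0.9   -0.   ]
 [ 0.    -0.    -1.   ]]
tool x heading 2.69080765834446 [ 0.994  0.221  1.527 -0.     1.395 -0.126]
orange 153 426.2483660130719 321.81045751633985
red 355 384 219 246
LT [ 0.4377 -0.2141  0.0525]
LB [ 0.4134 -0.2076  0.0525]
RT [ 0.3844 -0.4044  0.0525]
RB [ 0.3574 -0.3954  0.0525]
plateBL [ 0.4994 -0.0932  0.012 ]
plateBR [ 0.5132 -0.1991  0.012 ]
plateTL [ 0.7551 -0.0642  0.012 ]
plateTR [ 0.7694 -0.1644  0.012 ]
blkTL [ 0.7009 -0.0871  0.084 ]
blkTR [ 0.7143 -0.1483  0.084 ]
blkBL [ 0.6652 -0.0922  0.084 ]
blkBR [ 0.6743 -0.1542  0.084 ]
tip [ 0.522  -0.2245  0.075 ]
screwcap [ 0.5664 -0.1381  0.095 ]
collar [ 0.5493 -0.1771  0.075 ]
can [ 0.68494736 -0.40482628  0.        ]
```

```bash
cat >> h.py <<'E'
def pose():
    o=bot.get_obs(); R=cv2.Rodrigues(o["ee_rot"])[0]; return o["ee_pos"],np.arctan2(R[1,0],R[0,0]),o
def plan(target,head,n,nd=4):
    """rows from current pose; straight line, even turn; shift taken in heading at row start"""
    p,h,o=pose(); p=p.copy(); target=np.array(target,float)
    dh=(head-h+np.pi)%(2*np.pi)-np.pi; turn=round(-np.degrees(dh)/n,2); rows=[]
    for i in range(n):
        d=(target-p)/(n-i); c,s=np.cos(h),np.sin(h)
        x=np.array([c,s,0]); y=np.array([s,-c,0])
        t=[round(float(d@x),nd),round(float(d@y),nd),round(float(-d[2]),nd)]
        p=p+t[0]*x+t[1]*y-np.array([0,0,t[2]]); h-=np.radians(turn); rows.append([t,turn])
    print("q6 at end",round(np.arctan2(p[1],p[0])+np.pi/2-h,3), "end",p.round(4),round(h,4))
    for i in range(0,n,8): print(str(rows[i:i+8]).replace(" ",""))
E
python3 - <<'E'
from h import *
plan([.426,-.209,.26],1.29,16,3)
E
```

```text
q6 at end -0.173 end [ 0.4266 -0.2086  0.2603] 1.2889
[[[-0.03,-0.039,-0.002],np.float64(5.02)],[[-0.033,-0.036,-0.002],np.float64(5.02)],[[-0.036,-0.033,-0.002],np.float64(5.02)],[[-0.039,-0.03,-0.002],np.float64(5.02)],[[-0.041,-0.027,-0.002],np.float64(5.02)],[[-0.044,-0.023,-0.003],np.float64(5.02)],[[-0.045,-0.019,-0.002],np.float64(5.02)],[[-0.047,-0.015,-0.003],np.float64(5.02)]]
[[[-0.048,-0.011,-0.002],np.float64(5.02)],[[-0.049,-0.007,-0.003],np.float64(5.02)],[[-0.049,-0.002,-0.002],np.float64(5.02)],[[-0.049,0.002,-0.003],np.float64(5.02)],[[-0.049,0.006,-0.002],np.float64(5.02)],[[-0.048,0.01,-0.003],np.float64(5.02)],[[-0.047,0.015,-0.002],np.float64(5.02)],[[-0.045,0.019,-0.003],np.float64(5.02)]]
```

Emit:
{"method": "send_rows", "body": {"increments": [[[-0.03,-0.039,-0.01],5],[[-0.033,-0.036,-0.01],5],[[-0.036,-0.033,-0.01],5],[[-0.039,-0.03,-0.01],5],[[-0.041,-0.027,0],5],[[-0.044,-0.023,0],5],[[-0.045,-0.019,0],5],[[-0.047,-0.015,0],5]]}}

```text
clock: 1.4
ee_pos: [0.3506, 0.176, 0.2629]
ee_rot: [1.71, 2.634, 0.001]
ft_force: [1.0, -0.3, 0.1]
grip_width: 0.087
```

Emit:
{"method": "send_rows", "body": {"increments": [[[-0.048,-0.011,0],5],[[-0.049,-0.007,0],5],[[-0.049,-0.002,0],5],[[-0.049,0.002,0],5],[[-0.049,0.006,0],5],[[-0.048,0.01,0],5],[[-0.047,0.015,0],5],[[-0.045,0.019,0],5]]}}

```text
clock: 2.4
ee_pos: [0.4288, -0.2099, 0.2628]
ee_rot: [2.509, 1.89, 0.001]
ft_force: [1.7, 0.8, 1.3]
grip_width: 0.087
```

```bash
python3 - <<'E'
from h import *
f=load("wrist"); cv2.imwrite("pics/w1.png",f["color"]); p,h,o=pose(); print(p.round(4),h,o["clock"],o["joint_positions"].round(3),o["ft_force"].round(2))
E
```

```text
[ 0.4293 -0.2149  0.2626] 1.2852390478966402 2.45 [-0.626 -0.161  1.842 -0.003  1.458 -0.341] [-3.38 -4.17 -0.22]
```

View pics/w1.png

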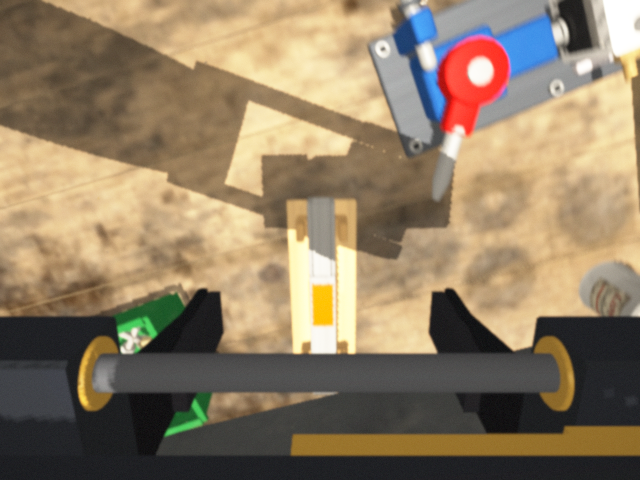

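```bash
python3 - <<'E'
from h import *
f=load("wrist"); print(np.mean(f["C"]))
crop(f,"pics/w1b.png",280,180,80,60,8); crop(f,"pics/w1c.png",360,0,280,220,2.7)
E
```

```text
0.24834814680804107
```

View pics/w1b.png

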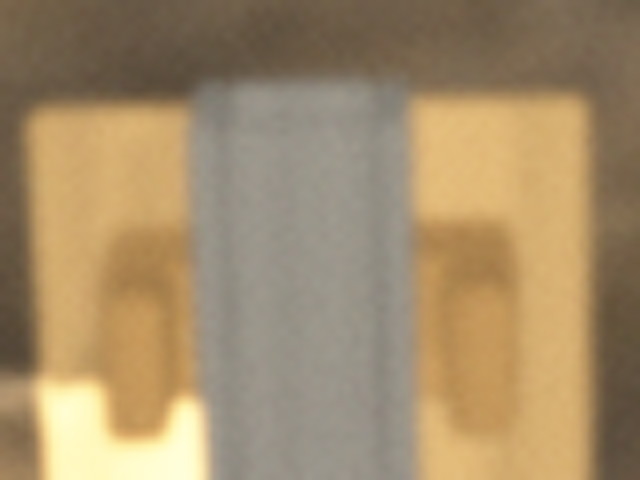

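View pics/w1c.png

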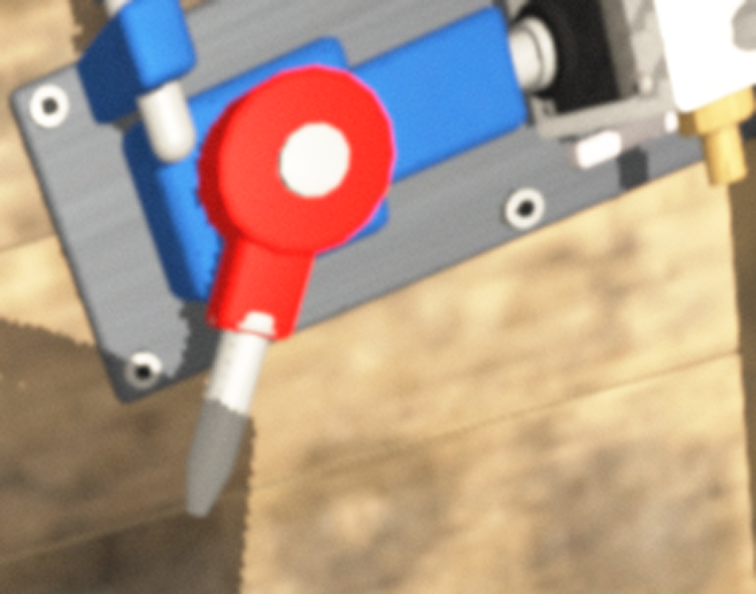

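Emit:
{"method": "send_rows", "body": {"increments": [[[0.06,0,0.03],0],[[0.06,0,0.03],0],[[0.03,0,0.03],0],[[0,0,0],0]]}}

```text
clock: 3.0
ee_pos: [0.4654, -0.0687, 0.1742]
ee_rot: [-2.498, -1.897, 0.004]
ft_force: [-0.7, 0.1, 0.5]
grip_width: 0.0871
```

```bash
python3 - <<'E'
from h import *
f=load("wrist"); cv2.imwrite("pics/w2.png",f["color"]); p,h,o=pose(); print(p.round(4),h)
q=proj(f,[.4256,-.2109,.04]).astype(int); print(q)
x,y=np.clip(q[0]-40,0,560),np.clip(q[1]-30,0,420); crop(f,"pics/w2b.png",x,y,80,60,8)
E
```

```text
[ 0.4665 -0.0704  0.176 ] 1.2978210386300235
[327 398]
```

View pics/w2b.png

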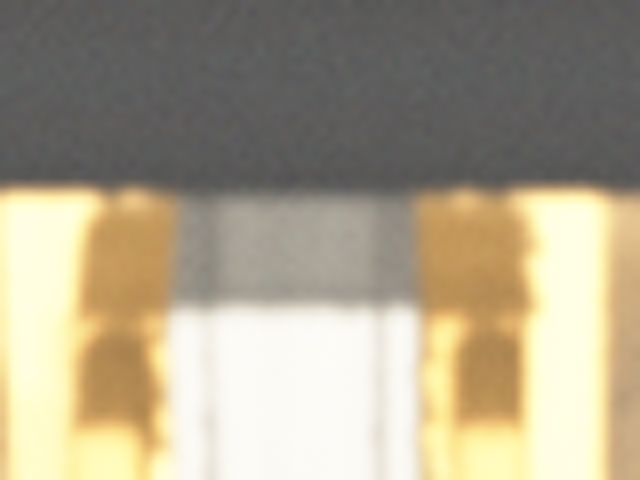

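```bash
python3 - <<'E'
from h import *
plan([.52,-.25,.23],1.29,4,3)
f=load("side")
for n,u,v in [("pliers handles",198,325),("pliers tip",208,258),("pliers h2",214,322),("tape",155,275),("elec",262,190),("vise base near",230,250),("box corner",380,390)]: print(n,onz(f,u,v,0).round(3))
E
```

```text
q6 at end -0.167 end [ 0.5196 -0.2496  0.23  ] 1.2901
[[[-0.04,0.025,-0.014],np.float64(0.11)],[[-0.039,0.025,-0.013],np.float64(0.11)],[[-0.04,0.025,-0.014],np.float64(0.11)],[[-0.039,0.025,-0.013],np.float64(0.11)]]
pliers handles [0.285 0.144 0.   ]
pliers tip [0.445 0.197 0.   ]
pliers h2 [0.301 0.116 0.   ]
tape [0.369 0.291 0.   ]
elec [0.673 0.155 0.   ]
vise base near [0.48  0.158 0.   ]
box corner [ 0.261 -0.249  0.   ]
```

Emit:
{"method": "send_rows", "body": {"increments": [[[-0.04,0.025,-0.03],0],[[-0.04,0.025,-0.024],0],[[-0.04,0.025,0],0],[[-0.04,0.025,0],0],[[0,0,0],0],[[0,0,0],0]]}}

```text
clock: 3.85
ee_pos: [0.5196, -0.2537, 0.2315]
ee_rot: [2.507, 1.892, 0.001]
ft_force: [0.6, 0.1, -1.1]
grip_width: 0.0867
```

```bash
python3 - <<'E'
from h import *
f=load("wrist"); cv2.imwrite("pics/w3.png",f["color"]); p,h,o=pose(); print(p.round(4),h,o["qd"].round(3))
np.savez("w3.npz",**{k:f[k] for k in f})
E
```

```text
[ 0.5196 -0.2529  0.2314] 1.293950487311125 [ 0.016 -0.009  0.011 -0.001 -0.003 -0.002]
```

View pics/w3.png

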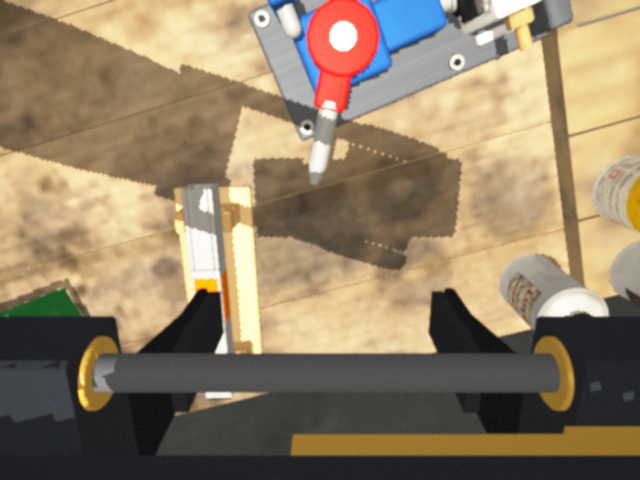

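```bash
python3 - <<'E'
from h import *
f=dict(np.load("w3.npz")); crop(f,"pics/w3b.png",240,0,140,190,3.1); crop(f,"pics/w3c.png",165,175,95,125,4.7)
E
```

```text
(no output)
```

View pics/w3b.png

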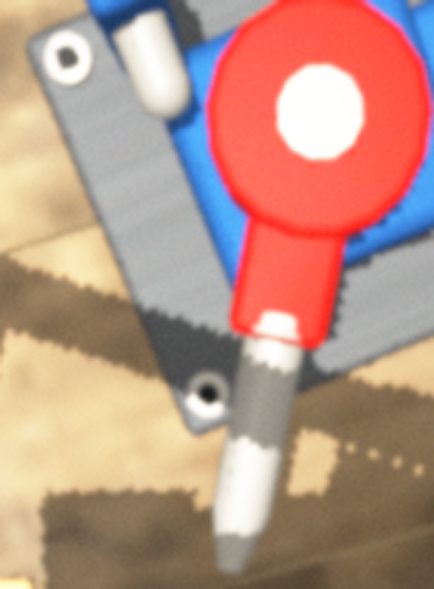

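View pics/w3c.png

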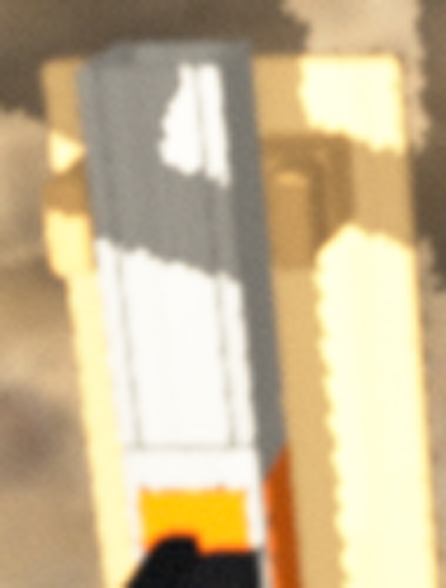

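```bash
python3 - <<'E'
from h import *
f=dict(np.load("w3.npz"))
P=lambda u,v:(165+u/4.7,175+v/4.7)
for u,v in [(88,68),(240,62),(240,42),(128,450),(262,447),(145,490),(248,490)]: print((u,v),onz(f,*P(u,v),.0525).round(4))
g=load("side"); 
crop(g,"pics/s3.png",375,290,110,85,7)
E
```

```text
(88, 68) [ 0.4137 -0.2048  0.0525]
(240, 62) [ 0.4391 -0.211   0.0525]
(240, 42) [ 0.4403 -0.2077  0.0525]
(128, 450) [ 0.3946 -0.2726  0.0525]
(262, 447) [ 0.4183 -0.2788  0.0525]
(145, 490) [ 0.3948 -0.2809  0.0525]
(248, 490) [ 0.4129 -0.2861  0.0525]
```

View pics/s3.png

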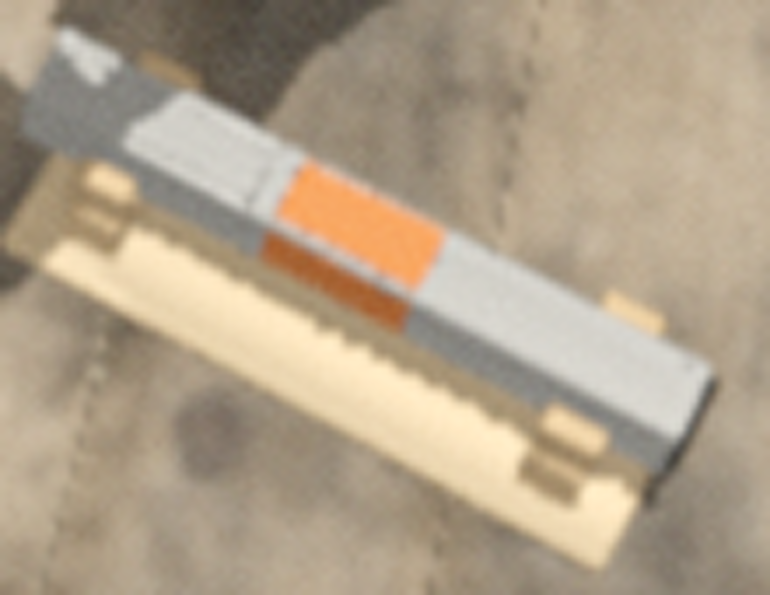

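```bash
python3 - <<'E'
from h import *
f=dict(np.load("w3.npz"))
P=lambda u,v:(240+u/3.1,0+v/3.1)
pts=[]
for u,v in [(274.5,360),(267,400),(247,500),(231,570)]:
    q=onz(f,*P(u,v),.075); pts.append(q[:2]); print((u,v),q.round(4))
pts=np.array(pts); d=pts[2]-pts[0]; print("head",np.arctan2(*d[::-1]), np.arctan2(*(pts[3]-pts[0])[::-1]))
for z in (.09,.095,.1,.105): print("cap",z,onz(f,*P(320,112),z).round(4))
h=-2.06
# plate edges/screws in crop, z .012 ; screws
for n,u,v in [("scrBL",67,57),("scrBR",207,392),("plateBR",192,432),("plateBL",30,45)]: print(n,onz(f,*P(u,v),.012).round(4))
plan([.436,-.175,.09],1.29,6,3)
E
```

```text
(274.5, 360) [ 0.5416 -0.1814  0.075 ]
(267, 400) [ 0.5374 -0.1896  0.075 ]
(247, 500) [ 0.5265 -0.2105  0.075 ]
(231, 570) [ 0.5181 -0.2256  0.075 ]
head -2.0477706671683364 -2.0584487513699172
cap 0.09 [ 0.5643 -0.1356  0.09  ]
cap 0.095 [ 0.5639 -0.1362  0.095 ]
cap 0.1 [ 0.5635 -0.1368  0.1   ]
cap 0.105 [ 0.5632 -0.1374  0.105 ]
scrBL [ 0.5103 -0.0957  0.012 ]
scrBR [ 0.5211 -0.1863  0.012 ]
plateBR [ 0.5139 -0.1956  0.012 ]
plateBL [ 0.502  -0.0904  0.012 ]
q6 at end -0.099 end [ 0.4359 -0.1745  0.0903] 1.2895
[[[0.009,-0.017,0.024],np.float64(0.05)],[[0.009,-0.017,0.023],np.float64(0.05)],[[0.008,-0.017,0.024],np.float64(0.05)],[[0.009,-0.017,0.023],np.float64(0.05)],[[0.008,-0.017,0.024],np.float64(0.05)],[[0.009,-0.017,0.023],np.float64(0.05)]]
```

Emit:
{"method": "send_rows", "body": {"increments": [[[0.01,-0.034,0],0],[[0.02,-0.034,0.02],0],[[0.02,-0.034,0.06],0],[[0,0,0.06],0],[[0,0,0],0],[[0,0,0],0]]}}

```text
clock: 4.7
ee_pos: [0.4404, -0.1812, 0.1008]
ee_rot: [2.503, 1.894, 0.002]
ft_force: [0.6, -1.0, 0.5]
grip_width: 0.0872
```

```bash
python3 - <<'E'
from h import *
f=load("wrist"); cv2.imwrite("pics/w4.png",f["color"]); p,h,o=pose(); print(p.round(4),h)
np.savez("w4.npz",**{k:f[k] for k in f})
E
```

```text
[ 0.441  -0.1818  0.1015] 1.294959204517476
```

View pics/w4.png

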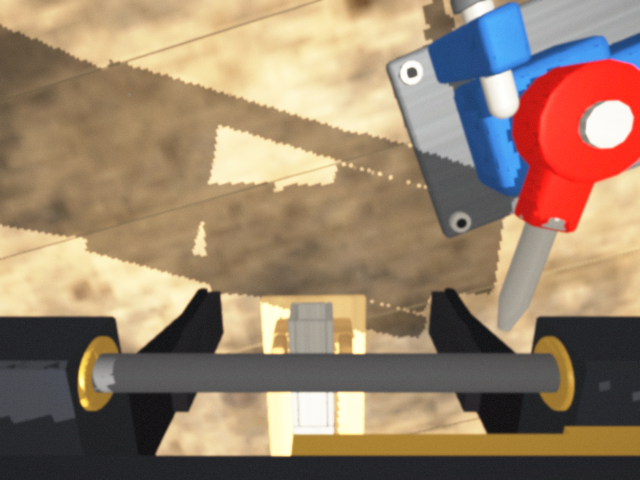

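```bash
python3 - <<'E'
from h import *
f=dict(np.load("w4.npz")); crop(f,"pics/w4b.png",260,285,110,75,7)
E
```

```text
(no output)
```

View pics/w4b.png

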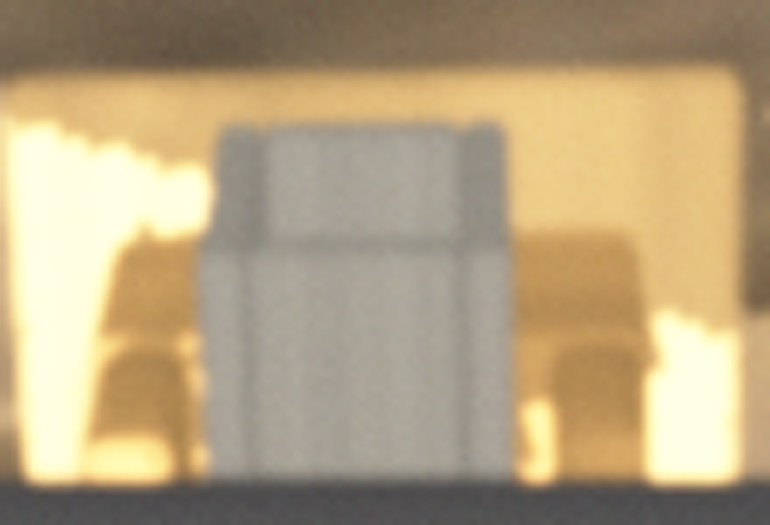

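```bash
python3 - <<'E'
from h import *
f=dict(np.load("w4.npz"))
P=lambda u,v:(260+u/7,285+v/7)
for n,(u,v) in dict(a=(202,243),b=(508,241),c=(210,470),d=(510,470)).items(): print(n,onz(f,*P(u,v),.0525).round(4))
# bar top far end visible between rod and body: full-res
for z in (.075,):
    for u,v in [(507,328),(533,240)]: print(onz(f,u,v,z).round(4))
for z in (.095,.1): print("cap",onz(f,608,124,z).round(4))
# side-based bar axis refit
g=load("side"); R=lambda u,v:(375+u/7,290+v/7)
for n,(u,v) in dict(LT=(62,30),LB=(28,88),RT=(712,372),RB=(672,445),bLT=(312,160),bLB=(278,215),bRT=(445,235),bRB=(412,290)).items(): print(n,onz(g,*R(u,v),.0525).round(4))
E
```

```text
a [ 0.4123 -0.2036  0.0525]
b [ 0.4354 -0.21    0.0525]
c [ 0.4068 -0.2232  0.0525]
d [ 0.4301 -0.2299  0.0525]
[ 0.5202 -0.2264  0.075 ]
[ 0.5386 -0.184   0.075 ]
cap [ 0.5642 -0.1363  0.095 ]
cap [ 0.5612 -0.1352  0.1   ]
LT [ 0.4371 -0.2107  0.0525]
LB [ 0.4156 -0.2058  0.0525]
RT [ 0.3841 -0.4045  0.0525]
RB [ 0.3597 -0.397   0.0525]
bLT [ 0.4163 -0.2883  0.0525]
bLB [ 0.3965 -0.2824  0.0525]
bRT [ 0.4039 -0.3282  0.0525]
bRB [ 0.3846 -0.3223  0.0525]
```

```bash
python3 - <<'E'
from h import *
plan([.3985,-.3045,.10],1.296,3,4)
E
```

```text
q6 at end -0.377 end [ 0.3985 -0.3045  0.1   ] 1.2958
[[[-0.0432,-0.0026,0.0005],np.float64(-0.02)],[[-0.0432,-0.0026,0.0006],np.float64(-0.02)],[[-0.0431,-0.0026,0.0005],np.float64(-0.02)]]
```

Emit:
{"method": "send_rows", "body": {"increments": [[[-0.043,-0.0026,0],0],[[-0.043,-0.0026,0],0],[[-0.0435,-0.0026,0],0],[[0,0,0.03],0],[[0,0,0.03],0],[[0,0,0.02],0],[[0,0,0],0],[[0,0,0],0]]}}

```text
clock: 5.8
ee_pos: [0.3974, -0.3045, 0.0204]
ee_rot: [2.504, 1.892, 0.001]
ft_force: [0.3, 0.3, 0.3]
grip_width: 0.0876
```

```bash
python3 - <<'E'
from h import *
p,h,o=pose(); print(p.round(4),h,o["ft_force"].round(2))
f=load("side"); crop(f,"pics/s4.png",360,270,130,110,6)
E
```

```text
[ 0.3974 -0.3045  0.0204] 1.2944998602111224 [0.25 0.25 0.25]
```

View pics/s4.png

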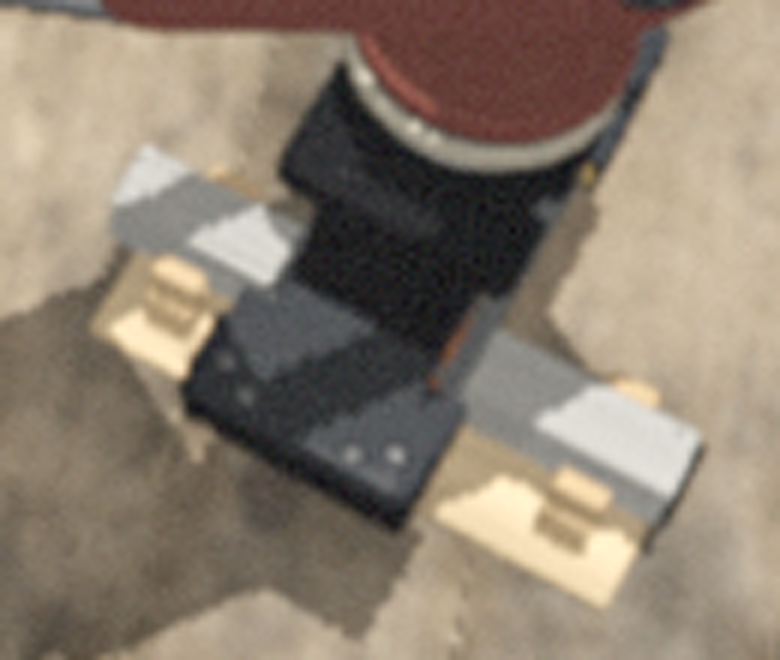

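Emit:
{"method": "send_rows", "body": {"increments": [[[0,0,0],0],[[0,0,0],0],[[0,0,0],0],[[0,0,0],0],[[0,0,0],0],[[0,0,0],0]], "grip": 0, "grip_force": 40}}

```text
clock: 6.6
ee_pos: [0.3961, -0.3031, 0.0183]
ee_rot: [-2.506, -1.894, 0.0]
ft_force: [1.2, 0.2, -0.0]
grip_width: 0.0349
```

Emit:
{"method": "send_rows", "body": {"increments": [[[0,0,-0.01],0],[[0,0,-0.02],0],[[0,0,-0.02],0],[[0,0,-0.03],0],[[0,0,0],0],[[0,0,0],0]]}}

```text
clock: 7.35
ee_pos: [0.3955, -0.3026, 0.0974]
ee_rot: [-2.505, -1.894, 0.0]
ft_force: [-0.2, -0.3, -4.7]
grip_width: 0.0246
```

```bash
python3 - <<'E'
from h import *
p,h,o=pose(); print(p.round(4),h,o["ft_force"].round(2),o["torque"].round(3),o["grip_width"])
f=load("wrist"); np.savez("w5.npz",**{k:f[k] for k in f}); cv2.imwrite("pics/w5.png",f["color"])
E
```

```text
[ 0.3955 -0.3026  0.0974] 1.294518538346157 [-0.19 -0.35 -4.69] [-0.038  0.07   0.032] 0.024611891889856068
```

View pics/w5.png

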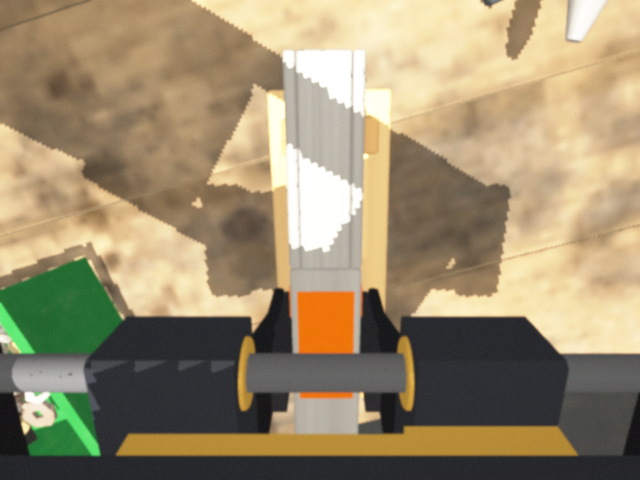

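```bash
python3 - <<'E'
from h import *
f=dict(np.load("w5.npz")); crop(f,"pics/w5b.png",275,40,100,240,2.4)
g=load("side"); cv2.imwrite("pics/s5.png",g["color"]); crop(g,"pics/s5b.png",360,260,130,110,6); np.savez("s5.npz",**{k:g[k] for k in g})
s=load("scene"); crop(s,"pics/c5b.png",360,200,110,80,7); np.savez("c5.npz",**{k:s[k] for k in s})
E
```

```text
(no output)
```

View pics/w5b.png

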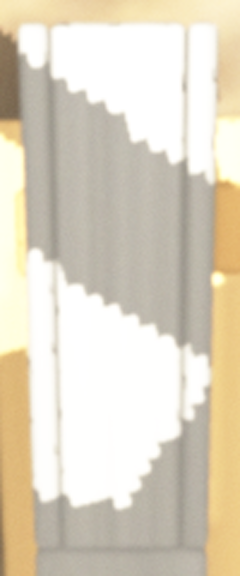

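View pics/s5b.png

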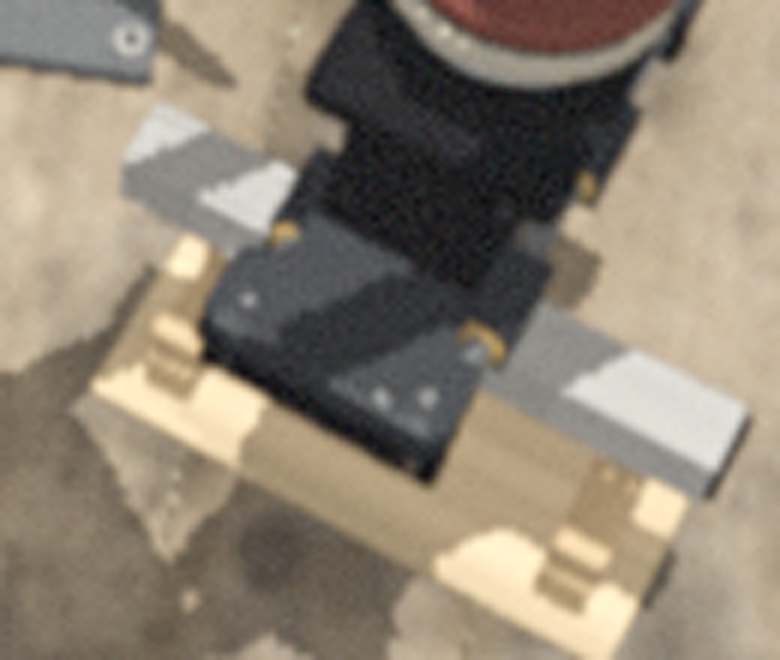

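View pics/c5b.png

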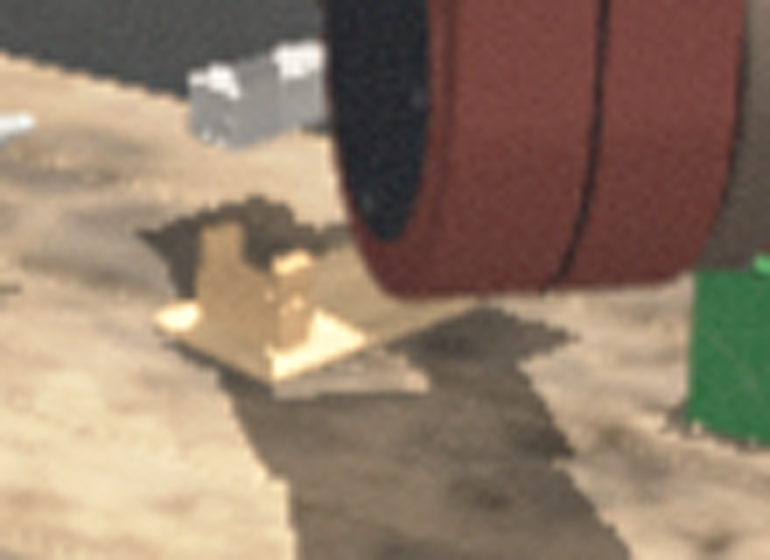

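```bash
python3 - <<'E'
from h import *
f=dict(np.load("w5.npz")); g=dict(np.load("s5.npz")); s=dict(np.load("c5.npz"))
def M(f): return np.array([[f["fx"],0,f["cx"]],[0,f["fy"],f["cy"]],[0,0,1]])@np.c_[f["R"],f["t"]]
def tri(a,pa,b,pb):
    X=cv2.triangulatePoints(M(a),M(b),np.array(pa,float).reshape(2,1),np.array(pb,float).reshape(2,1)); return (X[:3]/X[3]).ravel()
print(tri(f,(365,50),g,(386.7,277.2)),tri(f,(283.3,50),g,(380.3,286.7)))
print(tri(f,(365,50),s,(360+188/7,200+75/7)),tri(f,(283.3,50),s,(360+235/7,200+92/7)))
for z in (.115,.12,.125,.13,.135,.14):
    a,b=onz(f,283.3,50,z),onz(f,365,50,z); c,d=onz(f,275+37/2.4,40+548/2.4,z),onz(f,275+205/2.4,40+548/2.4,z)
    print(z,"w",np.linalg.norm(a-b).round(4),np.linalg.norm(c-d).round(4),"L",np.linalg.norm((a+b)/2-(c+d)/2).round(4),((a+b)/2).round(4),"head",np.arctan2(*((a+b)/2-(c+d)/2)[1::-1]).round(4))
E
```

```text
[ 0.43282817 -0.21072888  0.12474891] [ 0.40968584 -0.20391958  0.12318495]
[ 0.43266292 -0.209935    0.12072512] [ 0.40837544 -0.20364653  0.12128253]
0.115 w 0.0256 0.0255 L 0.0733 [ 0.4216 -0.2057  0.115 ] head 1.3002
0.12 w 0.0247 0.0246 L 0.0708 [ 0.4214 -0.2063  0.12  ] head 1.3002
0.125 w 0.0238 0.0238 L 0.0683 [ 0.4213 -0.2068  0.125 ] head 1.3002
0.13 w 0.023 0.0229 L 0.0658 [ 0.4212 -0.2073  0.13  ] head 1.3002
0.135 w 0.0221 0.022 L 0.0633 [ 0.4211 -0.2078  0.135 ] head 1.3002
0.14 w 0.0212 0.0212 L 0.0608 [ 0.4209 -0.2084  0.14  ] head 1.3002
```

```bash
python3 - <<'E'
from h import *
plan([.4633,-.3323,.0974],1.097,3,4)
E
```

```text
q6 at end -0.149 end [ 0.4633 -0.3323  0.0974] 1.0971
[[[-0.0034,0.0246,-0.0002],np.float64(3.77)],[[-0.0019,0.0247,-0.0002],np.float64(3.77)],[[-0.0002,0.0248,-0.0002],np.float64(3.77)]]
```

Emit:
{"method": "send_rows", "body": {"increments": [[[-0.0034,0.0246,0],3.77],[[-0.0019,0.0247,0],3.77],[[-0.0002,0.0248,0],3.77],[[0,0,0.012],0],[[0,0,0.012],0],[[0,0,0.01],0],[[0,0,0],0],[[0,0,0],0]]}}

```text
clock: 8.5
ee_pos: [0.4641, -0.3333, 0.0646]
ee_rot: [2.68, 1.638, 0.0]
ft_force: [-0.4, 0.3, -3.5]
grip_width: 0.0246
```

```bash
python3 - <<'E'
from h import *
p,h,o=pose(); print(p.round(4),h,o["ft_force"].round(2),o["clock"])
f=load("wrist"); np.savez("w6.npz",**{k:f[k] for k in f}); crop(f,"pics/w6.png",240,0,200,130,4)
g=load("side"); np.savez("s6.npz",**{k:g[k] for k in g}); crop(g,"pics/s6.png",340,200,130,100,6)
E
```

```text
[ 0.4641 -0.3333  0.0646] 1.0970386239805676 [-0.44  0.26 -3.46] 8.5
```

View pics/w6.png

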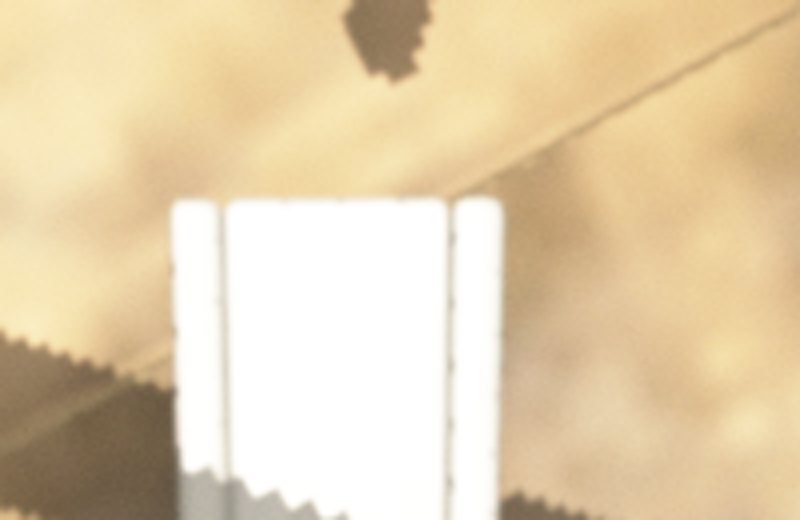

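View pics/s6.png

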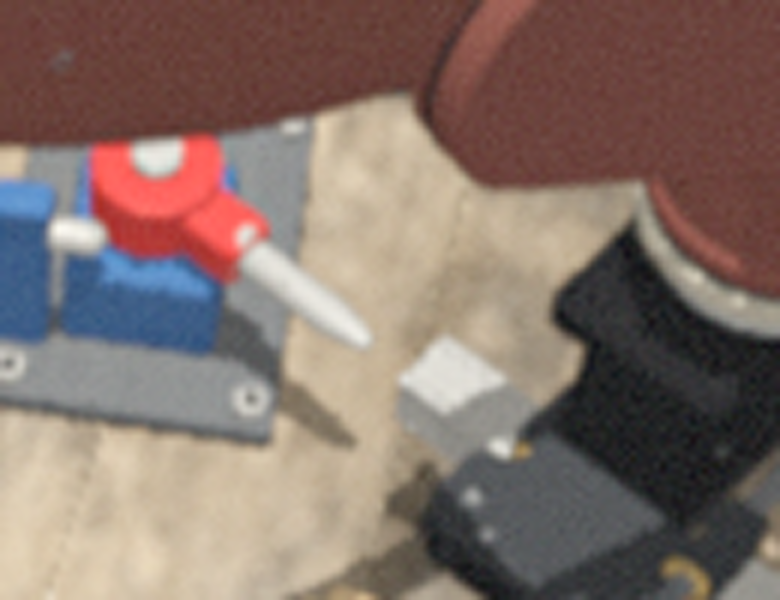

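```bash
python3 - <<'E'
from h import *
g=dict(np.load("s6.npz")); f=dict(np.load("w6.npz"))
P=lambda u,v:(340+u/6,200+v/6)
def head(a,b): return np.arctan2(*(b-a)[1::-1])
tip=onz(g,*P(367,341),.075); st=onz(g,*P(300,290),.075)
print("tip",tip.round(4),"mid",st.round(4),head(st,tip), "tip edges", )
m1,m2=onz(g,*P(447,336),.0886),onz(g,*P(399,381),.0886)
print("mouth side",m1.round(4),m2.round(4),((m1+m2)/2).round(4),np.linalg.norm(m1-m2))
Q=lambda u,v:(240+u/4,v/4)
a,b=onz(f,*Q(172,199),.0886),onz(f,*Q(503,199),.0886); print("mouth wrist",a.round(4),b.round(4),((a+b)/2).round(4),np.linalg.norm(a-b))
print("shadow/pred tip in wrist", proj(f,[.5181,-.2255,.075]))
cap=onz(g,*P(158,155),.097); print("cap side",cap.round(4), head(cap,tip))
E
```

```text
tip [ 0.522  -0.2259  0.075 ] mid [ 0.5365 -0.1987  0.075 ] -2.0619556811507413 tip edges
mouth side [ 0.5224 -0.2522  0.0886] [ 0.4995 -0.2403  0.0886] [ 0.5109 -0.2462  0.0886] 0.025873792283042055
mouth wrist [ 0.4972 -0.2385  0.0886] [ 0.5192 -0.2498  0.0886] [ 0.5082 -0.2442  0.0886] 0.0247726939088236
shadow/pred tip in wrist [325.48170495 -18.05380486]
cap side [ 0.5636 -0.1388  0.097 ] -2.017078921032939
```

Emit:
{"method": "send_rows", "body": {"increments": [[[0.008,0,0.001],0],[[0.008,0,0],0],[[0.008,0,0],0],[[0.006,0,0],0],[[0,0,0],0],[[0,0,0],0]]}}

```text
clock: 9.35
ee_pos: [0.4779, -0.3066, 0.0635]
ee_rot: [2.68, 1.638, -0.0]
ft_force: [0.1, 0.2, -2.8]
grip_width: 0.0244
```

```bash
python3 - <<'E'
from h import *
p,h,o=pose(); print(p.round(4),h,o["ft_force"].round(2),o["torque"].round(2))
f=load("wrist"); np.savez("w7.npz",**{k:f[k] for k in f}); crop(f,"pics/w7.png",240,0,200,130,4)
g=load("side"); np.savez("s7.npz",**{k:g[k] for k in g}); crop(g,"pics/s7.png",340,200,130,100,6)
E
```

```text
[ 0.4779 -0.3066  0.0635] 1.0972906071498945 [ 0.15  0.24 -2.84] [-0.06  0.11  0.01]
```

View pics/w7.png

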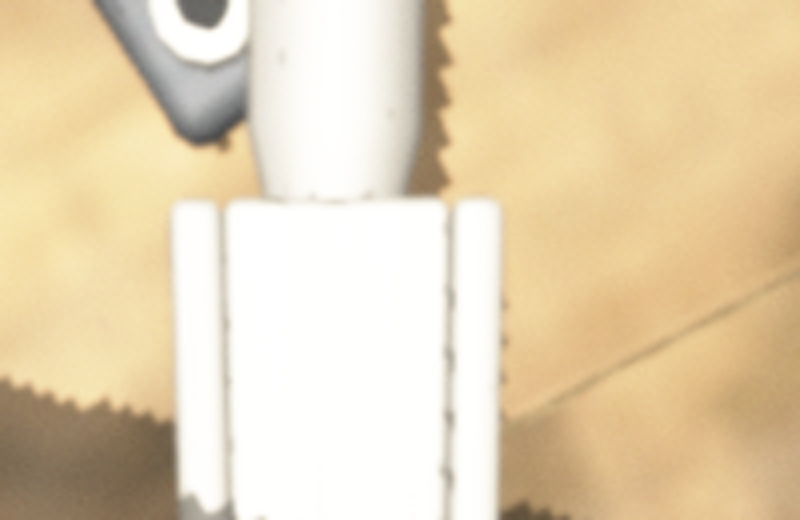

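View pics/s7.png

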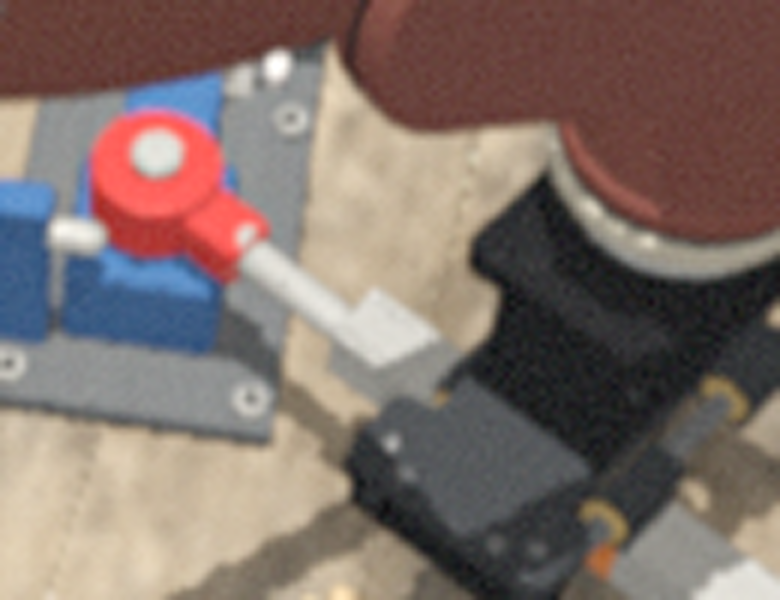

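Emit:
{"method": "send_rows", "body": {"increments": [[[0.006,0,0],0],[[0.006,0,0],0],[[0.006,0,0],0],[[0.006,0,0],0],[[0.006,0,0],0],[[0.006,0,0],0],[[0,0,0],0]]}}

```text
clock: 10.32
ee_pos: [0.4945, -0.274, 0.0634]
ee_rot: [-2.68, -1.639, -0.0]
ft_force: [-0.2, -0.6, -3.7]
grip_width: 0.0247
```

```bash
python3 - <<'E'
from h import *
p,h,o=pose(); print(p.round(4),h,o["ft_force"].round(2),o["torque"].round(2))
f=load("wrist"); np.savez("w8.npz",**{k:f[k] for k in f}); crop(f,"pics/w8.png",240,0,200,130,4)
E
```

```text
[ 0.4945 -0.274   0.0634] 1.0978088157301122 [-0.25 -0.6  -3.74] [-0.08  0.12 -0.01]
```

View pics/w8.png

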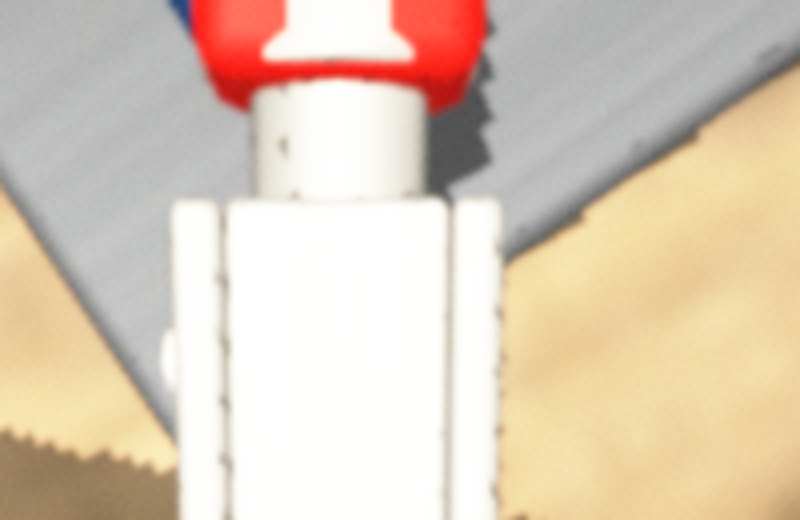

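Emit:
{"method": "send_rows", "body": {"increments": [[[0.003,0,0],0],[[0.002,0,0],0],[[0.002,0,0],0],[[0.0015,0,0],0],[[0,0,0],0]]}}

```text
clock: 11.0
ee_pos: [0.4982, -0.2669, 0.0634]
ee_rot: [2.681, 1.638, -0.0]
ft_force: [0.6, -0.5, -4.4]
grip_width: 0.0248
```

```bash
python3 - <<'E'
from h import *
p,h,o=pose(); print(p.round(4),h,o["ft_force"].round(2),o["torque"].round(2),o["clock"])
f=load("wrist"); np.savez("w9.npz",**{k:f[k] for k in f}); crop(f,"pics/w9.png",140,0,400,300,2)
E
```

```text
[ 0.4982 -0.2669  0.0634] 1.0972369746274206 [ 0.62 -0.52 -4.43] [-0.17  0.04  0.01] 11.0
```

View pics/w9.png

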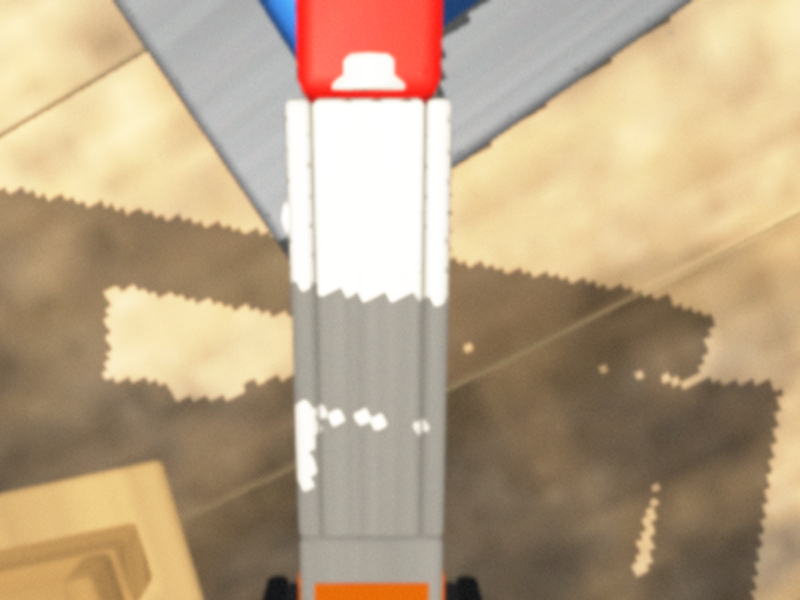

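```bash
python3 - <<'E'
from h import *
f=dict(np.load("w3.npz")); f4=dict(np.load("w4.npz"))
P=lambda u,v:(240+u/3.1,v/3.1)
pv=np.array([.5637,-.1365]); hc=.115
Rc=np.array([[np.cos(hc),np.sin(hc)],[-np.sin(hc),np.cos(hc)]])
L=lambda f,u,v,z=.075: (Rc@(onz(f,u,v,z)[:2]-pv)).round(4)
print("screw tip w3",L(f,*P(168,112)),"block corner",L(f,*P(95,12),.095))
print("screw tip w4",L(f4,505,113), "block near corner top", L(f4,463,100,.095))
a,b=onz(f,*P(245,240),.085)[:2],onz(f,*P(341,240),.085)[:2]; print("arm width",np.linalg.norm(a-b))
a,b=onz(f,*P(236,300),.085)[:2],onz(f,*P(333,312),.085)[:2]; print("arm width",np.linalg.norm(a-b))
E
```

```text
screw tip w3 [-0.0288  0.0153] block corner [-0.0348  0.0347]
screw tip w4 [-0.0275  0.0156] block near corner top [-0.0482  0.0296]
arm width 0.02095960727250492
arm width 0.021637275790505294
```

Emit:
{"method": "send_rows", "body": {"increments": [[[0.0001,-0.0051,0],2],[[0.0001,-0.0051,0],2],[[0.0001,-0.0051,0],2],[[0.0001,-0.0051,0],2],[[0,0,0],0]]}}

```text
clock: 11.68
ee_pos: [0.4801, -0.256, 0.0634]
ee_rot: [-2.788, -1.446, 0.001]
ft_force: [-0.4, -0.9, -4.2]
grip_width: 0.0247
```

```bash
cat >> h.py <<'E'
def st(pv=np.array([.5637,-.1365])):
    p,h,o=pose(); x=np.array([np.cos(h),np.sin(h)]); y=np.array([x[1],-x[0]]); F=o["ft_force"][:2]; d=p[:2]-pv
    print("t",round(o["clock"],2),"p",p.round(4),"h",round(h,4),"R",np.linalg.norm(d).round(4),"rad-h",round((np.arctan2(-d[1],-d[0])-h),4),"Fx,Fy tool",(F@x).round(2),(F@y).round(2),"Fz",o["ft_force"][2].round(2),"Tz",o["torque"].round(2),"grip",round(o["grip_width"],4))
E
python3 - <<'E'
from h import *
st()
f=load("wrist"); np.savez("w10.npz",**{k:f[k] for k in f}); crop(f,"pics/w10.png",140,0,400,300,2)
E
```

```text
t 11.68 p [ 0.4801 -0.256   0.0634] h 0.957 R 0.1458 rad-h 0.0036 Fx,Fy tool -1.0 0.2 Fz -4.16 Tz [-0.12  0.11  0.02] grip 0.0247
```

View pics/w10.png

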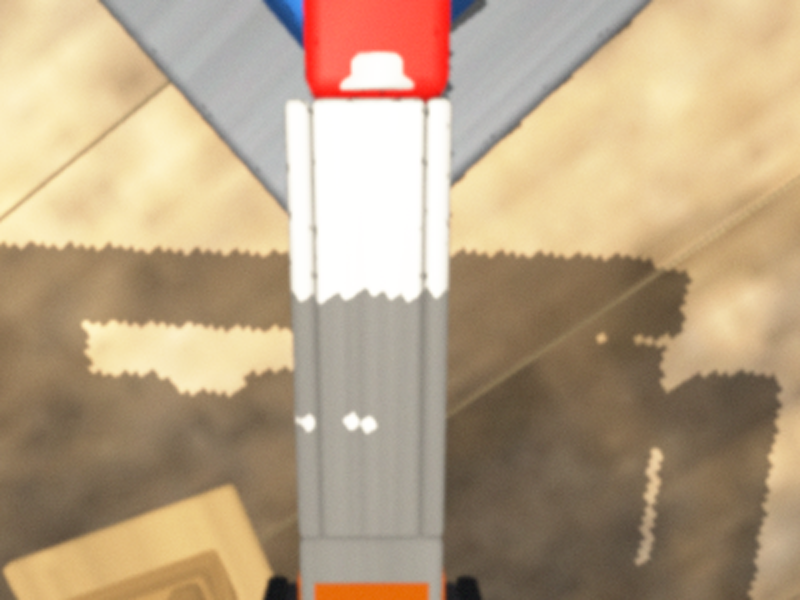

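Emit:
{"method": "send_rows", "body": {"increments": [[[0.0002,-0.0076,0],3],[[0.0002,-0.0076,0],3],[[0.0002,-0.0076,0],3],[[0.0002,-0.0076,0],3],[[0.0002,-0.0076,0],3],[[0.0002,-0.0076,0],3]]}}

```text
clock: 12.48
ee_pos: [0.449, -0.2259, 0.064]
ee_rot: [2.978, 0.99, 0.002]
ft_force: [3.5, -3.5, -5.8]
grip_width: 0.0249
```

```bash
python3 - <<'E'
from h import *
st()
f=load("wrist"); crop(f,"pics/w11.png",140,0,400,300,2)
E
```

```text
t 12.47 p [ 0.449  -0.2259  0.064 ] h 0.6417 R 0.1454 rad-h 0.0207 Fx,Fy tool 0.68 4.92 Fz -5.79 Tz [-0.97 -0.33 -0.2 ] grip 0.0249
```

View pics/w11.png

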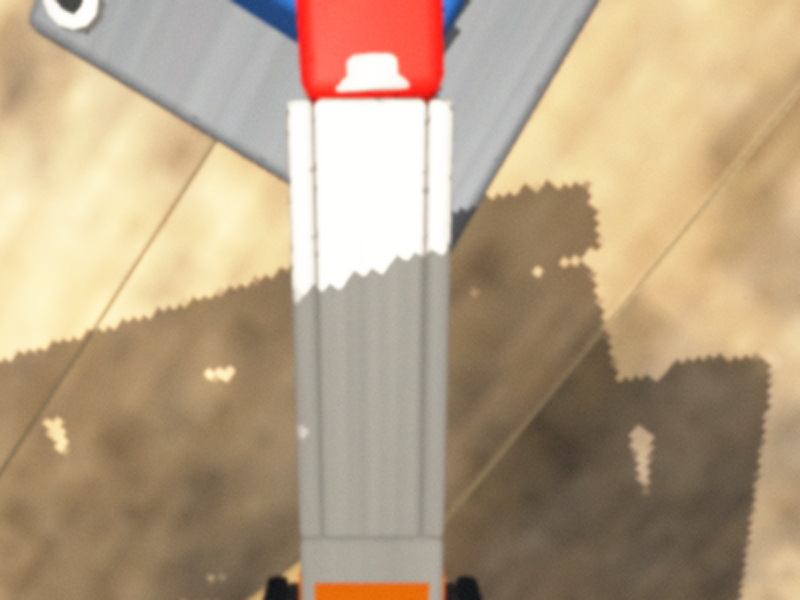

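Emit:
{"method": "send_rows", "body": {"increments": [[[0.0002,-0.0076,0],3],[[0.0002,-0.0076,0],3],[[0.0002,-0.0076,0],3],[[0.0002,-0.0076,0],3],[[0.0002,-0.0076,0],3]]}}

```text
clock: 13.15
ee_pos: [0.43, -0.1934, 0.0641]
ee_rot: [3.081, 0.594, 0.001]
ft_force: [0.2, -6.0, -2.7]
grip_width: 0.0246
```

```bash
python3 - <<'E'
from h import *
st()
E
```

```text
t 13.15 p [ 0.43   -0.1934  0.0641] h 0.3807 R 0.1453 rad-h 0.0214 Fx,Fy tool -2.1 5.66 Fz -2.73 Tz [-1.26  0.22 -0.18] grip 0.0246
```

Emit:
{"method": "send_rows", "body": {"increments": [[[0.0001,-0.0051,0],2],[[0.0001,-0.0051,0],2],[[0.0001,-0.0051,0],2],[[0.0001,-0.0038,0],1.5],[[0,-0.0025,0],1],[[0,-0.0025,0],1]]}}

```text
clock: 13.9
ee_pos: [0.4224, -0.1698, 0.0639]
ee_rot: [3.121, 0.338, -0.001]
ft_force: [-2.0, -5.3, -1.5]
grip_width: 0.0244
```

```bash
python3 - <<'E'
from h import *
st()
f=load("wrist"); crop(f,"pics/w12.png",140,0,400,300,2)
E
```

```text
t 13.9 p [ 0.4224 -0.1698  0.0639] h 0.2157 R 0.1452 rad-h 0.016 Fx,Fy tool -3.12 4.74 Fz -1.54 Tz [-0.92  0.42 -0.32] grip 0.0244
```

View pics/w12.png

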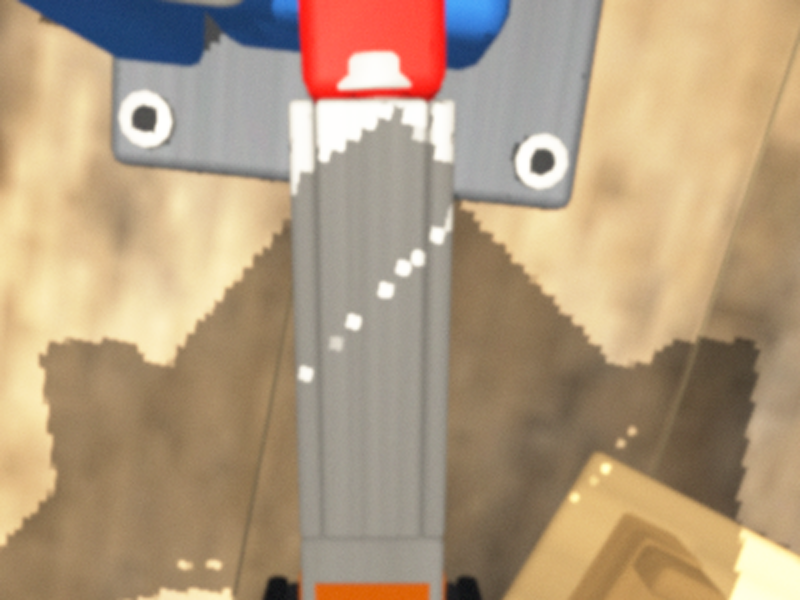

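Emit:
{"method": "send_rows", "body": {"increments": [[[0,-0.0025,0],1],[[0,-0.0025,0],1],[[0,-0.0025,0],1]]}}

```text
clock: 14.32
ee_pos: [0.4208, -0.1611, 0.0634]
ee_rot: [-3.131, -0.255, 0.001]
ft_force: [-2.4, -1.8, -1.8]
grip_width: 0.0248
```

```bash
python3 - <<'E'
from h import *
st()
E
```

```text
t 14.32 p [ 0.4208 -0.1611  0.0634] h 0.1626 R 0.145 rad-h 0.008 Fx,Fy tool -2.66 1.39 Fz -1.76 Tz [-0.44  0.41 -0.1 ] grip 0.0248
```

Force is falling as the dead point nears. I'll continue gently.

Emit:
{"method": "send_rows", "body": {"increments": [[[0,-0.0013,0],0.5],[[0,-0.0013,0],0.5],[[0,-0.0013,0],0.5],[[0,-0.0013,0],0.5],[[0,-0.0013,0],0.5],[[0,-0.0013,0],0.5]]}}

```text
clock: 15.08
ee_pos: [0.4198, -0.1532, 0.0633]
ee_rot: [-3.136, -0.174, 0.0]
ft_force: [-1.9, 0.2, -3.5]
grip_width: 0.0247
```

```bash
python3 - <<'E'
from h import *
st()
f=load("wrist"); crop(f,"pics/w13.png",140,0,400,300,2)
E
```

```text
t 15.07 p [ 0.4198 -0.1532  0.0633] h 0.1106 R 0.1449 rad-h 0.005 Fx,Fy tool -1.84 -0.44 Fz -3.52 Tz [-0.02  0.43  0.  ] grip 0.0247
```

View pics/w13.png

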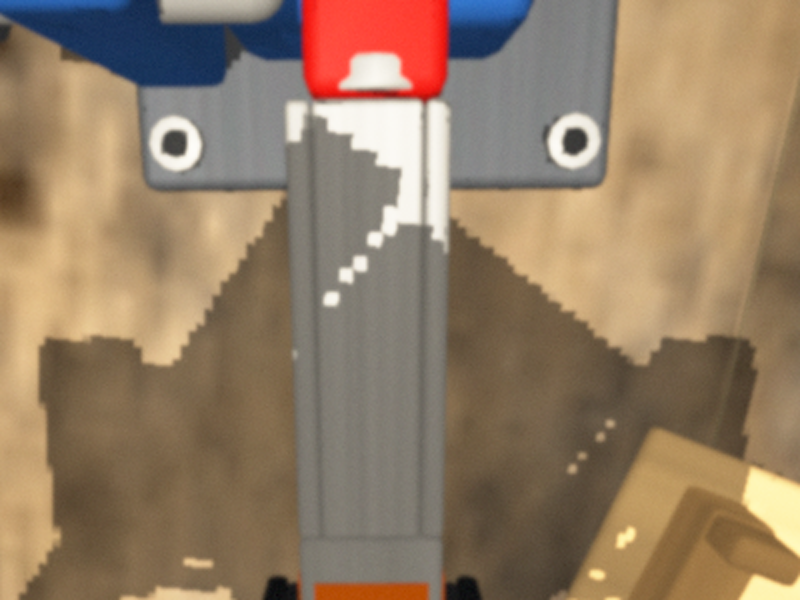

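Emit:
{"method": "send_rows", "body": {"increments": [[[0,-0.0013,0],0.5],[[0,-0.0013,0],0.5],[[0,-0.0013,0],0.5],[[0,-0.0013,0],0.5],[[0,-0.0013,0],0.5],[[0,-0.0013,0],0.5]]}}

```text
clock: 15.88
ee_pos: [0.4189, -0.1455, 0.0632]
ee_rot: [-3.14, -0.091, 0.001]
ft_force: [-3.5, 3.0, -3.8]
grip_width: 0.0245
```

```bash
python3 - <<'E'
from h import *
st()
f=load("wrist"); crop(f,"pics/w14.png",140,0,400,300,2)
E
```

```text
t 15.88 p [ 0.4189 -0.1455  0.0632] h 0.0582 R 0.1451 rad-h 0.0038 Fx,Fy tool -3.34 -3.15 Fz -3.83 Tz [0.39 0.69 0.16] grip 0.0245
```

View pics/w14.png

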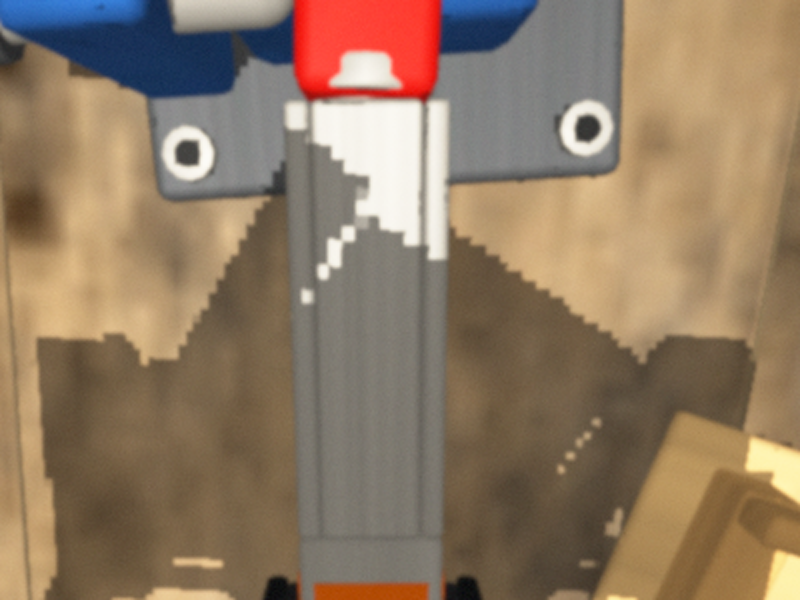

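Emit:
{"method": "send_rows", "body": {"increments": [[[0,-0.0013,0],0.5],[[0,-0.0013,0],0.5],[[0,-0.0013,0],0.5],[[0,0,0],0]]}}

```text
clock: 16.42
ee_pos: [0.4189, -0.142, 0.0634]
ee_rot: [3.141, 0.051, -0.001]
ft_force: [-3.9, 1.4, -4.0]
grip_width: 0.0246
```

```bash
python3 - <<'E'
from h import *
st()
f=load("wrist"); crop(f,"pics/w15.png",200,0,180,130,4.4)
E
```

```text
t 16.43 p [ 0.4189 -0.142   0.0634] h 0.0324 R 0.1449 rad-h 0.0056 Fx,Fy tool -3.84 -1.51 Fz -3.99 Tz [0.18 0.98 0.08] grip 0.0246
```

View pics/w15.png

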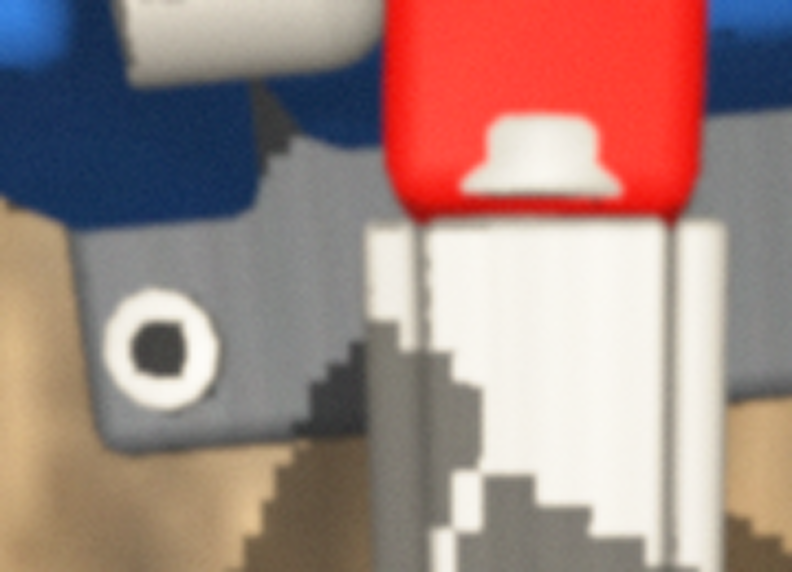

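Emit:
{"method": "send_rows", "body": {"increments": [[[0,-0.001,0],0.4],[[0,-0.001,0],0.4],[[0,0,0],0],[[0,0,0],0]]}}

```text
clock: 16.98
ee_pos: [0.4189, -0.1401, 0.0634]
ee_rot: [3.141, 0.029, -0.0]
ft_force: [-4.5, -1.0, -5.9]
grip_width: 0.0247
```

```bash
python3 - <<'E'
from h import *
st()
f=load("wrist"); crop(f,"pics/w16.png",200,0,180,130,4.4)
E
```

```text
t 16.98 p [ 0.4189 -0.1401  0.0634] h 0.0184 R 0.1448 rad-h 0.0065 Fx,Fy tool -4.52 0.87 Fz -5.87 Tz [-0.25  1.08 -0.13] grip 0.0247
```

View pics/w16.png

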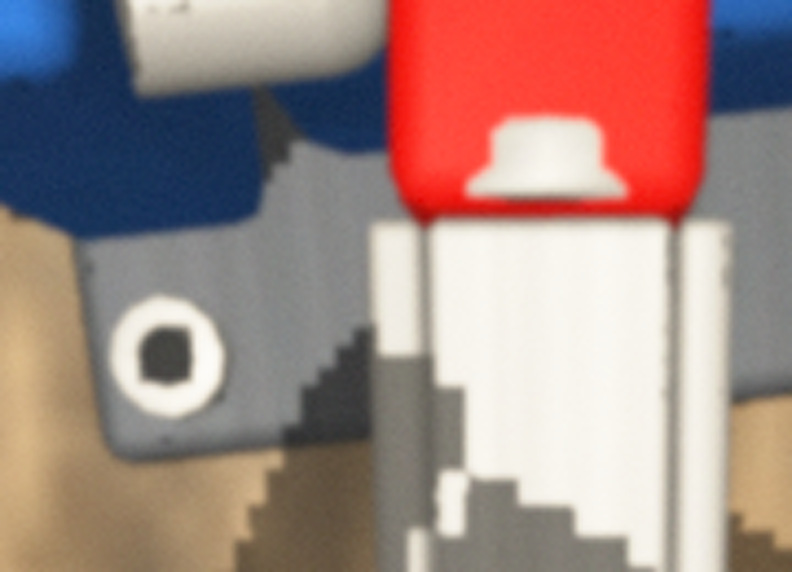

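Emit:
{"method": "send_rows", "body": {"increments": [[[0,0,0],0],[[-0.004,0,0],0],[[-0.006,0,0],0],[[-0.006,0,0],0],[[0,0,0],0]]}}

```text
clock: 17.65
ee_pos: [0.4027, -0.1402, 0.0635]
ee_rot: [3.141, 0.029, 0.001]
ft_force: [0.1, -0.0, -3.8]
grip_width: 0.0249
```

```bash
python3 - <<'E'
from h import *
st()
f=load("wrist"); crop(f,"pics/w17.png",200,0,180,130,4.4)
E
```

```text
t 17.65 p [ 0.4027 -0.1402  0.0635] h 0.0182 R 0.161 rad-h 0.0046 Fx,Fy tool 0.14 0.03 Fz -3.83 Tz [-0.01  0.19  0.01] grip 0.0249
```

View pics/w17.png

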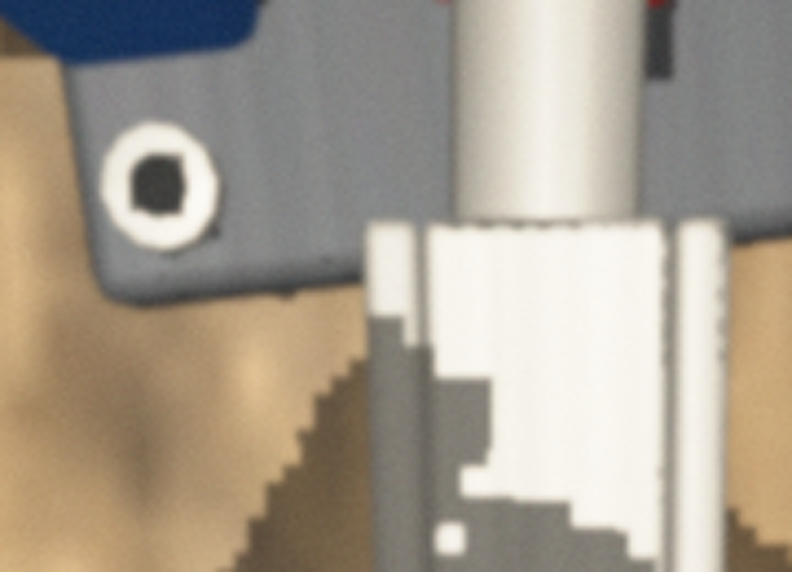

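Emit:
{"method": "send_rows", "body": {"increments": [[[-0.008,0,0],0],[[-0.008,0,0],0],[[-0.008,0,0],0],[[-0.008,0,0],0],[[-0.008,0,0],0],[[-0.008,0,0],0],[[-0.008,0,0],0],[[0,0,0],0]]}}

```text
clock: 18.7
ee_pos: [0.3464, -0.1412, 0.0633]
ee_rot: [-3.141, -0.028, 0.0]
ft_force: [-0.0, 0.7, -4.0]
grip_width: 0.0248
```

```bash
python3 - <<'E'
from h import *
st()
f=load("wrist"); crop(f,"pics/w18.png",200,0,180,130,4.4)
g=load("side"); crop(g,"pics/s18.png",310,160,180,220,2.7)
plan([.372,-.2,.13],.5,6,4)
E
```

```text
t 18.7 p [ 0.3464 -0.1412  0.0633] h 0.018 R 0.2173 rad-h 0.0035 Fx,Fy tool -0.02 -0.7 Fz -4.0 Tz [-0.03  0.2   0.01] grip 0.0248
q6 at end 0.578 end [ 0.372 -0.2    0.13 ] 0.4999
[[[0.004,0.0098,-0.0111],np.float64(-4.6)],[[0.0032,0.0101,-0.0111],np.float64(-4.6)],[[0.0023,0.0104,-0.0111],np.float64(-4.6)],[[0.0015,0.0105,-0.011],np.float64(-4.6)],[[0.0006,0.0106,-0.0111],np.float64(-4.6)],[[-0.0002,0.0106,-0.011],np.float64(-4.6)]]
```

View pics/w18.png

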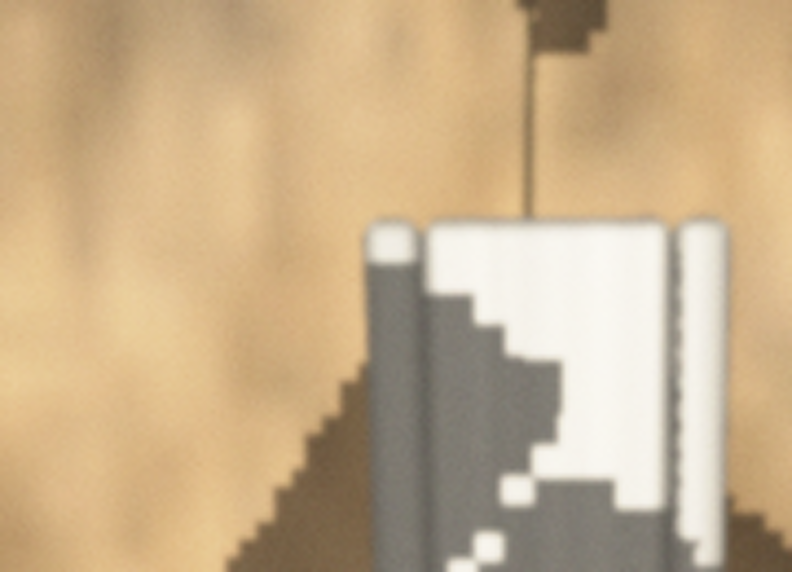

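View pics/s18.png

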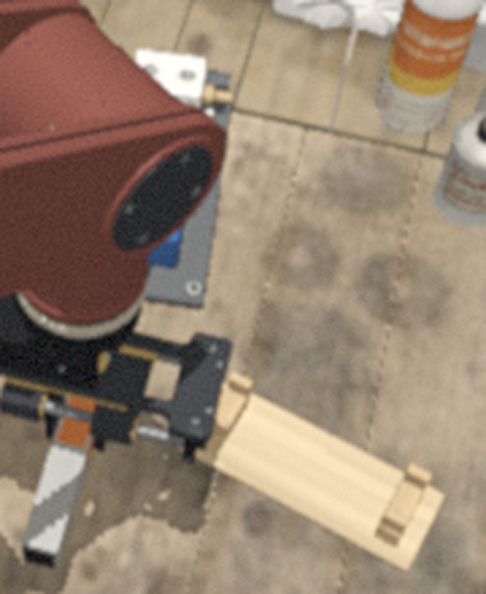

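Emit:
{"method": "send_rows", "body": {"increments": [[[-0.004,0,-0.02],0],[[0,0,-0.03],0],[[0,0,-0.03],0],[[0,0,0],0]]}}

```text
clock: 19.3
ee_pos: [0.345, -0.1425, 0.1457]
ee_rot: [3.138, 0.029, 0.008]
ft_force: [-1.4, -0.6, -3.9]
grip_width: 0.0247
```

```bash
python3 - <<'E'
from h import *
st()
plan([.3984,-.3034,.14],1.2945,9,4)
g=load("side"); crop(g,"pics/s19.png",310,160,180,220,2.7)
s=load("scene"); crop(s,"pics/c19.png",260,190,200,130,4)
E
```

```text
t 19.3 p [ 0.345  -0.1425  0.1457] h 0.0187 R 0.2188 rad-h 0.0089 Fx,Fy tool -1.39 0.56 Fz -3.94 Tz [-0.06  0.11 -0.04] grip 0.0247
q6 at end -0.374 end [ 0.3984 -0.3034  0.14  ] 1.2942
[[[0.0056,0.018,0.0006],np.float64(-8.12)],[[0.003,0.0186,0.0006],np.float64(-8.12)],[[0.0003,0.0188,0.0006],np.float64(-8.12)],[[-0.0023,0.0187,0.0007],np.float64(-8.12)],[[-0.0049,0.0182,0.0006],np.float64(-8.12)],[[-0.0074,0.0173,0.0007],np.float64(-8.12)],[[-0.0098,0.0161,0.0006],np.float64(-8.12)],[[-0.012,0.0145,0.0007],np.float64(-8.12)]]
[[[-0.014,0.0126,0.0006],np.float64(-8.12)]]
```

View pics/c19.png

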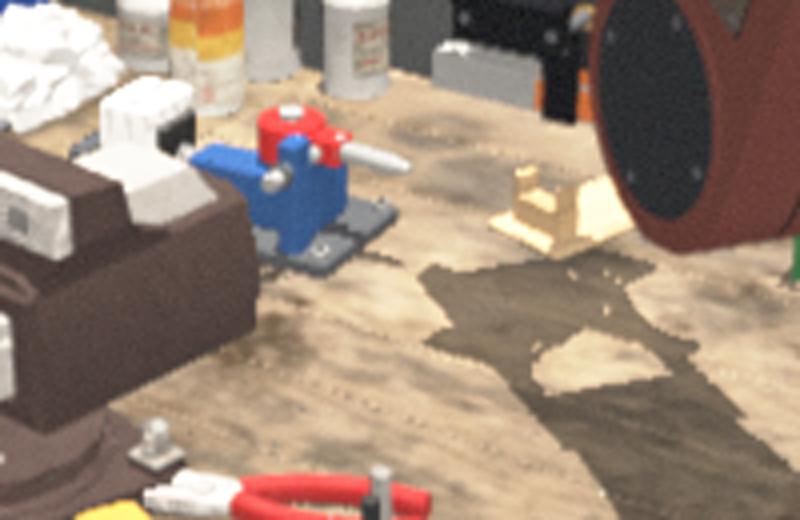

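Lever stands on its stop and the bar is free of the stub. Next I move it over the cradle.

Emit:
{"method": "send_rows", "body": {"increments": [[[0.0056,0.018,0],-8.12],[[0.003,0.0186,0],-8.12],[[0.0003,0.0188,0],-8.12],[[-0.0023,0.0187,0],-8.12],[[-0.0049,0.0182,0],-8.12],[[-0.0074,0.0173,0],-8.12],[[-0.0098,0.0161,0],-8.12],[[-0.012,0.0145,0],-8.12]]}}

```text
clock: 20.4
ee_pos: [0.3897, -0.2839, 0.1408]
ee_rot: [-2.627, -1.715, 0.001]
ft_force: [-0.6, -0.1, -2.9]
grip_width: 0.0247
```

Emit:
{"method": "send_rows", "body": {"increments": [[[-0.014,0.0126,0],-8.12],[[0,0,0],0],[[0,0,0],0]]}}

```text
clock: 20.78
ee_pos: [0.3954, -0.301, 0.1418]
ee_rot: [-2.506, -1.889, 0.0]
ft_force: [0.6, 0.1, -3.5]
grip_width: 0.025
```

```bash
python3 - <<'E'
from h import *
st()
plan([.3984,-.3034,.075],1.2945,4,4)
f=load("wrist"); np.savez("w20.npz",**{k:f[k] for k in f}); cv2.imwrite("pics/w20.png",f["color"])
E
```

```text
t 20.77 p [ 0.3954 -0.301   0.1418] h 1.2915 R 0.2353 rad-h -0.5174 Fx,Fy tool 0.24 0.54 Fz -3.52 Tz [-0.07  0.03  0.  ] grip 0.025
q6 at end -0.374 end [ 0.3984 -0.3034  0.075 ] 1.2943
[[[-0.0004,0.0009,0.0167],np.float64(-0.04)],[[-0.0004,0.0009,0.0167],np.float64(-0.04)],[[-0.0003,0.0008,0.0167],np.float64(-0.04)],[[-0.0004,0.0009,0.0167],np.float64(-0.04)]]
```

View pics/w20.png

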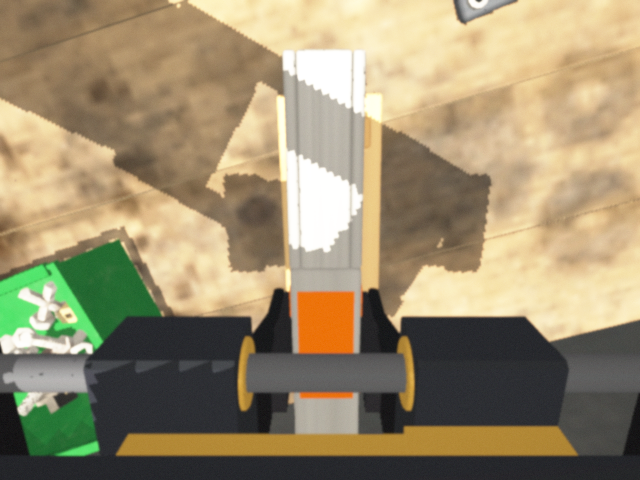

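```bash
python3 - <<'E'
from h import *
f=dict(np.load("w20.npz")); p,h,o=pose(); x=np.array([np.cos(h),np.sin(h)]); y=np.array([x[1],-x[0]])
def T(u,v,z): d=onz(f,u,v,z)[:2]-p[:2]; return np.array([d@x,d@y]).round(4)
print("cradle L/R at end",T(277.5,95,.006),T(381.5,95,.006)); print("cradle L/R lower",T(288,265,.006),T(376.5,265,.006))
zt=o["ee_pos"][2]+.0115+.0125
print("bar",T(283.3,50,zt),T(365,50,zt))
crop(f,"pics/w20b.png",260,80,140,190,3.1)
E
```

```text
cradle L/R at end [ 0.0898 -0.0332] [0.0897 0.0356]
cradle L/R lower [-0.0304 -0.0294] [-0.0303  0.0365]
bar [ 0.0995 -0.0136] [0.0995 0.0108]
```

View pics/w20b.png

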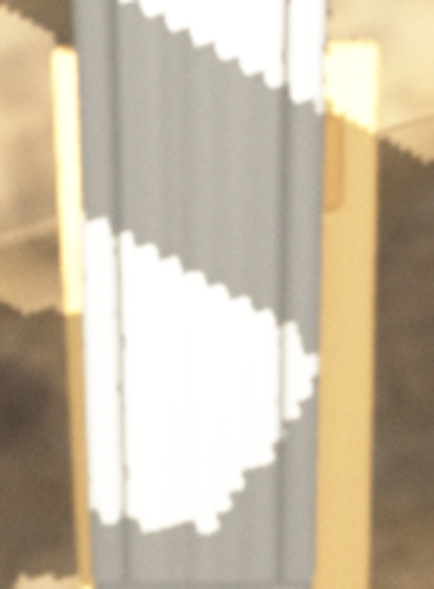

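Emit:
{"method": "send_rows", "body": {"increments": [[[-0.0015,0.0014,0.02],0],[[-0.0015,0.0014,0.02],0],[[0,0,0.02],0],[[0,0,0.01],0],[[0,0,0],0],[[0,0,0],0]]}}

```text
clock: 21.58
ee_pos: [0.3987, -0.3062, 0.0743]
ee_rot: [2.506, 1.893, 0.0]
ft_force: [0.9, 0.0, -2.5]
grip_width: 0.0248
```

```bash
python3 - <<'E'
from h import *
st()
f=load("wrist"); np.savez("w21.npz",**{k:f[k] for k in f}); crop(f,"pics/w21.png",240,20,180,260,2.3)
E
```

```text
t 21.57 p [ 0.3987 -0.3062  0.0743] h 1.2939 R 0.2367 rad-h -0.4945 Fx,Fy tool 0.28 0.88 Fz -2.52 Tz [-0.09  0.12 -0.  ] grip 0.0248
```

View pics/w21.png

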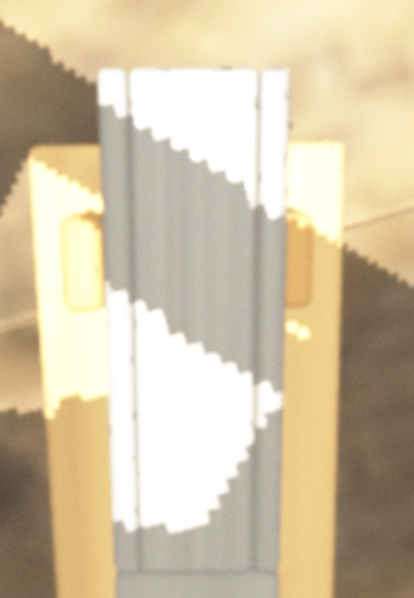

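```bash
python3 - <<'E'
from h import *
f=dict(np.load("w21.npz")); p,h,o=pose(); x=np.array([np.cos(h),np.sin(h)]); y=np.array([x[1],-x[0]])
def T(u,v,z): d=onz(f,240+u/2.3,20+v/2.3,z)[:2]-p[:2]; return np.array([d@x,d@y]).round(4)
print("base",T(30,146,.006),T(343,143,.006),"lower",T(54,560,.006),T(338,560,.006))
print("cheek tops",T(62,260,.044),T(312,260,.044))
zt=o["ee_pos"][2]+.024
print("bar",T(98,70,zt),T(289,70,zt),T(113,540,zt),T(279,540,zt))
E
```

```text
base [ 0.094  -0.0378] [0.0946 0.0313] lower [-0.0037 -0.0368] [-0.0037  0.0344]
cheek tops [ 0.072  -0.0268] [0.072 0.021]
bar [ 0.0996 -0.0139] [0.0996 0.0109] [ 0.0347 -0.0136] [0.0347 0.0112]
```

Emit:
{"method": "send_rows", "body": {"increments": [[[0,-0.0005,0.012],-0.5],[[0,0,0.012],0],[[0,0,0.01],0],[[0,0,0.007],0],[[0,0,0.003],0],[[0,0,0],0],[[0,0,0],0]]}}

```text
clock: 22.5
ee_pos: [0.398, -0.306, 0.0298]
ee_rot: [2.498, 1.904, 0.0]
ft_force: [-0.2, 0.8, -3.5]
grip_width: 0.0243
```

```bash
python3 - <<'E'
from h import *
st()
f=load("wrist"); np.savez("w22.npz",**{k:f[k] for k in f}); crop(f,"pics/w22.png",240,20,180,260,2.3)
E
```

```text
t 22.5 p [ 0.398  -0.306   0.0298] h 1.3027 R 0.2371 rad-h -0.5061 Fx,Fy tool 0.74 -0.4 Fz -3.52 Tz [-0.08  0.04 -0.03] grip 0.0243
```

View pics/w22.png

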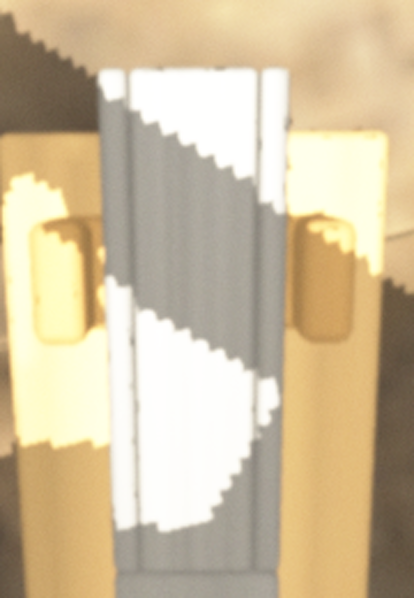

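Emit:
{"method": "send_rows", "body": {"increments": [[[0,0,0.001],0],[[0,0,0.001],0],[[0,0,0],0]]}}

```text
clock: 22.92
ee_pos: [0.3978, -0.3059, 0.028]
ee_rot: [2.498, 1.905, 0.0]
ft_force: [-2.8, 0.8, 2.8]
grip_width: 0.0244
```

```bash
python3 - <<'E'
from h import *
st()
E
```

```text
t 22.93 p [ 0.3978 -0.3059  0.028 ] h 1.3028 R 0.2371 rad-h -0.5068 Fx,Fy tool 0.03 -2.88 Fz 2.8 Tz [ 0.24  0.34 -0.03] grip 0.0244
```

Emit:
{"method": "send_rows", "body": {"increments": [[[0,0,0],0],[[0,0,0],0],[[0,0,0],0],[[0,0,0],0],[[0,0,0],0],[[0,0,0],0],[[0,0,0],0],[[0,0,0],0]], "grip": 1}}

```text
clock: 23.92
ee_pos: [0.3977, -0.3057, 0.0274]
ee_rot: [2.498, 1.905, 0.0]
ft_force: [0.1, -0.4, -0.4]
grip_width: 0.086
```

Emit:
{"method": "send_rows", "body": {"increments": [[[0,0,-0.02],0],[[0,0,-0.03],0],[[0,0,-0.04],0],[[0,0,-0.05],0],[[0,0,-0.05],0],[[0,0,0],0],[[0,0,0],0]]}}

```text
clock: 24.8
ee_pos: [0.3975, -0.3055, 0.217]
ee_rot: [-2.498, -1.905, 0.0]
ft_force: [-1.0, 0.4, -0.7]
grip_width: 0.0872
```

```bash
python3 - <<'E'
from h import *
st()
f=load("wrist"); np.savez("w23.npz",**{k:f[k] for k in f}); cv2.imwrite("pics/w23.png",f["color"])
g=load("side"); crop(g,"pics/s23.png",310,160,180,220,2.7)
s=load("scene"); crop(s,"pics/c23.png",260,190,200,130,4)
E
```

```text
t 24.8 p [ 0.3975 -0.3055  0.217 ] h 1.3028 R 0.237 rad-h -0.5091 Fx,Fy tool 0.08 -1.06 Fz -0.68 Tz [-0.1   0.11  0.05] grip 0.0872
```

View pics/w23.png

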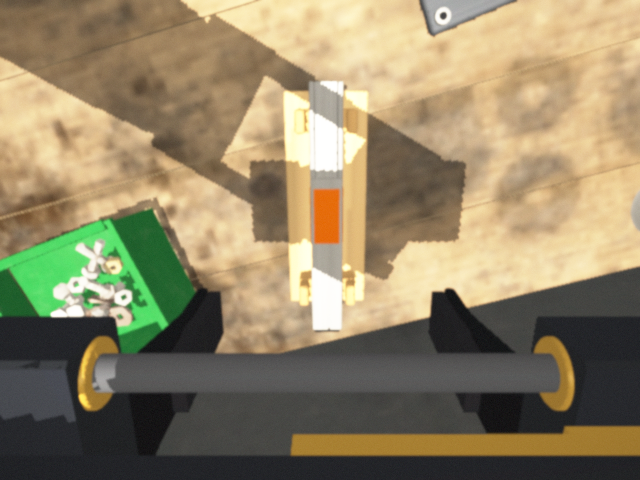

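View pics/s23.png

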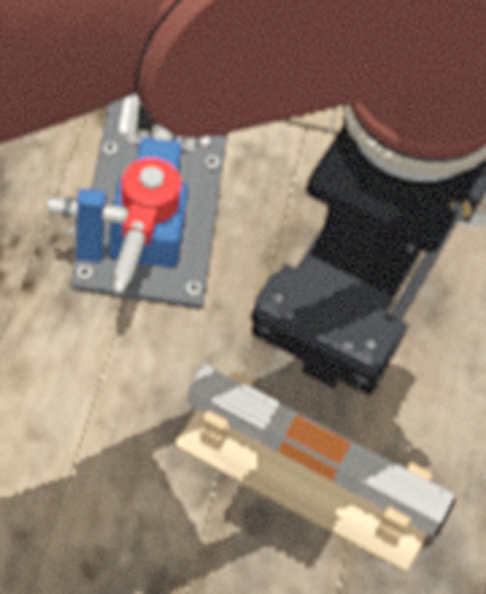

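View pics/c23.png

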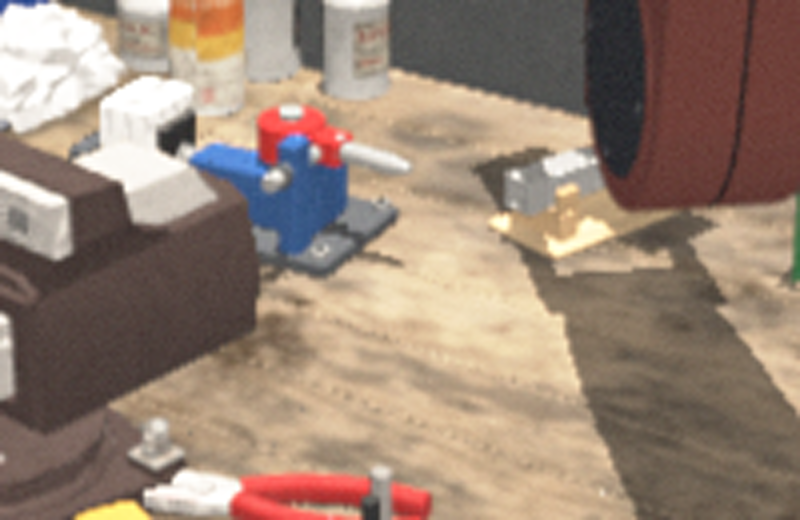

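```bash
python3 - <<'E'
from h import *
f=dict(np.load("w23.npz"))
a=(onz(f,309,82,.0525)+onz(f,344,82,.0525))/2; b=(onz(f,313,329,.0525)+onz(f,341,329,.0525))/2
print("bar ctr",((a+b)/2).round(4),"len",np.linalg.norm(a-b).round(4),"head",np.arctan2(*(a-b)[1::-1]).round(4))
c=[onz(f,*q,.006) for q in [(284,91),(368,91),(291,301),(362,301)]]
print("cradle ctr",(sum(c)/4).round(4),"head",np.arctan2(*((c[0]+c[1]-c[2]-c[3])[1::-1])).round(4))
g=load("side"); P=lambda u,v:(310+u/2.7,160+v/2.7)
t=onz(g,*P(122,288),.075); q=onz(g,*P(151,178),.097); w=np.arctan2(*(t-q)[1::-1]); print("lever heading",w.round(3),"tip",t.round(4),"travel",((.115-2.09-w)%(2*np.pi)).round(3))
crop(g,"pics/s24.png",325,195,60,80,7)
print(bot.get_obs()["ft_force"])
E
```

```text
bar ctr [ 0.3973 -0.3062  0.0525] len 0.1992 head 1.3059
cradle ctr [ 0.3969 -0.3066  0.006 ] head 1.3059
lever heading -3.117 tip [ 0.4705 -0.1403  0.075 ] travel 1.142
[-1.04915243  0.08727826 -0.20439699]
```

View pics/s24.png

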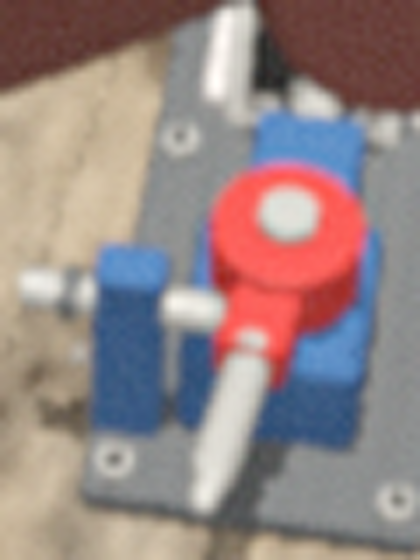

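The lever sits against the screw at about 1.14 rad of travel. The bar lies on the cradle's line, within 1 mm of its centre. Handing in.

```bash
python3 - <<'E'
from cell import bot
print(bot.hand_in())
E
```

```text
the job is handed in; nothing more can be done
None
```

The lever is over its dead point and on its stop, the bar is back in its cradle, and the job was handed in at about 25 s on the robot's clock. No verdict came back.

- **Fitting the bar:** I gripped the bar at its band and slid it onto the stub until about 1 mm or less showed at the collar, with almost no force.
- **Swinging the lever:** I turned it clockwise about its pivot, in half-degree steps past the dead point. The sideways force rose to about 5.7 N, reversed to −3.2 N, and ended at +0.9 N once the stop took the load.
- **Returning the bar:** I drew it straight off and laid it back in the cradle.

**Last checks:**
- The lever touches the stop screw in the picture, at about 1.14 rad of travel, which is past the dead point.
- The bar's centre measured within 1 mm of the cradle's, and its heading matched to the measured precision.
- The gripper was open and about 0.2 m up, touching nothing.
- In the scene view taken before handing in, the clamp, cradle and pliers looked where they had been. I did not measure the bystanders again.

**Not confirmed:**
- I could not measure the force of the pad on the block or of the lever on its stop. Both are inferred from the lever's position and the spring.
- The bar sat about 8 mm low in the grip because the lift began before the fingers had fully closed. I allowed for this in every later height.
- The side and wrist cameras differed by up to about 4 mm on the stub tip. I used the wrist view, and the fit confirmed it.

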